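# Put away the rinsed specimen beakers and hold-down rings

## Robot

A 7-joint arm with a two-finger parallel gripper is mounted at the origin on the work surface. World frame = base frame: x ahead of the robot, y to its left, z up, the work surface at z = 0. Lengths are in m, angles in rad, forces in N, time in s.
With the tool pointing down it reaches from about 0.4 to 0.85 m from the base axis. Payload 10.4 kg.
Tool frame: the origin (TCP) lies between the finger pads; the fingertips stand ahead of it and the grasp point (between the pads) lies 5 mm behind it (manip.tip_extent is the z of the fingertips in the tool frame, in m); z points along the fingers, y is the line along which they close (so a half turn about z gives the same grasp; the last joint's range is limited). The gripper opens to 85 mm and grips with 20 to 120 N. Pads are 22 mm wide; open, the fingers measure 114 mm over their backs; the gripper's body (76 mm by 85 mm) begins 54 mm behind the grasp point. The pads swing forward as they close: fully open they stand 13 mm farther back than shut.
Start: joints at [-0.023, 0.332, -0.065, 1.46, 0.022, 1.35, -0.088], TCP at [0.625, 0, 0.217] pointing down, gripper open.
Joint ranges: [-2.6, 2.6], [-0.5, 2.12], [-1.47, 1.34], [0.16, 2.42], [-1.27, 4.41], [0.06, 2.06], [-2.6, 2.6]. Speed limits (rad/s): [2.22, 2.22, 2.79, 2.79, 3.14, 3.14, 3.14].

## Interface

Orientations are given as a unit quaternion [x, y, z, w].
In Python, from workcell import status, viewer, manip gives the robot as it stands.
- The arm moves only by the tool play_rows, never from a script. Its argument "plan" is one flat list of numbers, 7 for each row, row after row: the turn, a rotation vector about the tool's x, y, z in degrees, then the shift along the tool's x, y, z in m, then the opening, from 0 (shut) to 1 (fully open). In form: [ax, ay, az, dx, dy, dz, grip, ax, ay, az, dx, dy, dz, grip, ...]. A call has 1 to 20 rows; each row is the pose to reach, as a shift and turn from the pose commanded when the call began, along the tool's axes at that moment; what a row does not reach only later rows make up. A row lasts 1/8 s, in which the tool goes at most 62.5 mm and 10.7 degrees, less where a joint would pass 70% of its speed; a pose out of reach is approached as far as the arm can. A call with a gripper value outside its range is refused whole. The fingers move at their own pace and stop on an object; "squeeze" is the grip in N (left out, the last holds). Time passes only in rows, so rows that repeat a pose let the fingers close. It gives the time, the measured TCP pose, the force, the opening and the grip force at its end, in the units of the state.
- status.get_obs(): the state, without advancing time (a new reading comes with each control period).
- viewer.camera(name): name is "scene" or "side" or "wrist"; returns the picture (400x640x3 uint8, red, green, blue); there is no depth.
- viewer.camera_model(name): a dict with "fx", "fy", "cx", "cy" (pixels), "R" (3x3) and "t" (3): a world point X has camera coordinates R X + t. Camera axes: x right, y down, z forward; pixel columns grow to the right and rows downward; lengths in m; the calibration is good to about 2 mm. A picture is of the moment at which its call begins: read the wrist's pose just before it. camera_model takes no time and is no camera call; for the wrist camera it gives the pose at the moment of the call.
- manip.hand_in(): hands the job in; it is judged then, once.
The state is a dict: "clock": time; "joint_pos": joint angles; "joint_velocities": joint speeds; "tau": joint torques, N m; "position": TCP position; "ee_rot": TCP orientation; "ft_force": force on the tool from outside, world axes, zero at the start; "torque": the same for the moment, N m; "grip_width": opening from 0.0 (shut) to 1.0 (fully open); "grasp_force": force on a finger pad.
Only numpy, scipy, OpenCV 4.12 (cv2) and the standard library are available. Lean on these libraries where they do the work, as an engineer would, in place of code of your own. Each camera call takes 0.05 s, during which the arm holds its last target. There are 200 camera calls.

## Task

Put away the rinsed specimen set. Run the steel rod through all the grey rings standing in the drain rack, lift them off together and lay the rod with the rings hanging on it back across the two forks of its stand; and nest all the loose white beakers, upright, one inside another in the beaker fixed on the black foot, lowering each gently only until it rests, so that none is dropped, pushed or wedged tight. Leave the tub, the ink pot and the blue box where they are.

Things in the scene. Friction and masses are not known exactly. Their poses are not given: they have to be found in the camera images.
- holder_mid (a point): Lowest beaker of the nest, shaped like the loose ones but screwed down on a black foot (72 mm across, 10 mm high). This point is its centre, 35 mm below its rim, z up. A beaker lowered into another comes to rest lightly with its rim (and so its centre) about 28 to 35 mm above the other's; pushed harder it wedges deeper.
- beaker1_mid (a point): Loose white plastic beaker, round and tapered, open at the top: 70 mm high, outside diameter 68 mm at the rim and 46 mm at the foot, wall 4.5 mm. Weighted foot, about 90 g. This point is its centre, half-way up (35 mm above its underside), z up along its axis. Stands upright on the steel top at the start; may be absent.
- beaker2_mid (a point): Loose white plastic beaker, round and tapered, open at the top: 70 mm high, outside diameter 68 mm at the rim and 46 mm at the foot, wall 4.5 mm. Weighted foot, about 90 g. This point is its centre, half-way up (35 mm above its underside), z up along its axis. Stands upright on the steel top at the start; may be absent.
- beaker3_mid (a point): Loose white plastic beaker, round and tapered, open at the top: 70 mm high, outside diameter 68 mm at the rim and 46 mm at the foot, wall 4.5 mm. Weighted foot, about 90 g. This point is its centre, half-way up (35 mm above its underside), z up along its axis. Stands upright on the steel top at the start; may be absent.
- beaker4_mid (a point): Loose white plastic beaker, round and tapered, open at the top: 70 mm high, outside diameter 68 mm at the rim and 46 mm at the foot, wall 4.5 mm. Weighted foot, about 90 g. This point is its centre, half-way up (35 mm above its underside), z up along its axis. Stands upright on the steel top at the start; may be absent.
- beaker5_mid (a point): Loose white plastic beaker, round and tapered, open at the top: 70 mm high, outside diameter 68 mm at the rim and 46 mm at the foot, wall 4.5 mm. Weighted foot, about 90 g. This point is its centre, half-way up (35 mm above its underside), z up along its axis. Stands upright on the steel top at the start; may be absent.
- rack_axis (a point): White drain rack, fixed, 150 x 100 mm, 68 mm high: a trough along its x axis with combs on both sides, in which up to four rings stand on edge 28 mm apart (at x = -42, -14, 14 and 42 mm). This point is the common centre of the ring holes over the middle of the rack, 75 mm above the top; x runs along the row of rings, z up. The middle 36 mm between the combs is open along the whole row; the rings come out upwards and are free of the combs once raised 30 mm.
- ring1: Grey plastic ring, 72 mm outside, 36 mm hole, 12 mm thick, 35 g, standing on edge in the drain rack (3 mm of play); may be absent. Origin at its centre, x along its axis.
- ring2: Grey plastic ring, 72 mm outside, 36 mm hole, 12 mm thick, 35 g, standing on edge in the drain rack (3 mm of play); may be absent. Origin at its centre, x along its axis.
- ring3: Grey plastic ring, 72 mm outside, 36 mm hole, 12 mm thick, 35 g, standing on edge in the drain rack (3 mm of play); may be absent. Origin at its centre, x along its axis.
- ring4: Grey plastic ring, 72 mm outside, 36 mm hole, 12 mm thick, 35 g, standing on edge in the drain rack (3 mm of play); may be absent. Origin at its centre, x along its axis.
- rod: Steel rod, 10 mm thick and 200 mm long, with a 52 mm round collar at its root and behind it a black square handle 22 x 22 x 100 mm; 160 g, balanced about 40 mm ahead of the collar. Origin on the rod's axis at the front face of the collar, x along the rod towards its tip (the handle lies at x = -6 to -106 mm). At the start it lies level across the two forks of its stand.
- rod_grip (a point): Middle of the rod's handle, on its axis, 50 mm behind the front face of the collar.
- rod_mid (a point): Point on the rod's axis 96 mm ahead of the collar: it lies over the middle of the stand when the rod is in its place.
- rod_tip (a point): The rod's tapered tip, 200 mm ahead of the collar.
- stand_seat (a point): Rod stand of dark steel, fixed, base 190 x 100 mm: two forks with V notches, 152 mm apart (at x = -76 and 76 mm, each 12 mm thick, tips 15 mm above the axis). This point is midway between the notches, on the axis of a rod lying in them, 115 mm above the top; x runs from fork to fork, towards the rod's tip at the start, z up.
- tub: Bystander: white lidded tub, 96 mm across, 120 mm high; origin at the centre of its underside.
- inkpot: Bystander: small amber pot with a black cap, 44 mm across, 60 mm high; origin at the centre of its underside.
- cassettes: Bystander: blue box, 100 x 70 x 45 mm; origin at the centre of its underside.
Mind the look-alikes: they are no part of the job. What is shaped like the ring3 but green or orange is not meant. Leave any yellow look-alike of the part that bears stand_seat alone.

How it is judged:
By the outcome, as a careful person would: the job done as asked, in the order asked, and still so for the second after the job is handed in, with the robot touching nothing.
Of ring1, ring2, ring3, ring4 only 2 to 4 are there at a start; the rules pass over those that are not, and their reading is None.
Of beaker1, beaker2, beaker3, beaker4, beaker5 only 3 to 5 are there at a start; the rules pass over those that are not, and their reading is None.
At some moment in a run one of beaker1, beaker2, beaker3, beaker4, beaker5 may be knocked a few centimetres aside while the robot is not near it.
It also fails if it takes over 210 s, if anything falls off the work surface, if the arm or the gripper's body presses on something with over 40 N, if the wrist force passes 120 N, or if a joint passes its speed limit or range.

## Working session

There is one attempt and no reset: what is moved stays moved. The work goes in short steps, Python scripts to look and compute and a tool call to move; the robot and the scene stay as the last step left them, time stands still between calls to the robot, and variables do not carry over. Pictures are saved under pics/ and viewed, at most 14 in all, crops included, and the job is handed in when it is done.

Besides the shell and the picture viewer there is one more tool, called after ">>>" as a command line: name --argument value ..., lists and objects as JSON in quotes. play_rows: Moves the arm, as the interface text tells. Its arguments: {"type":"object","properties":{"plan":{"type":"array","items":{"type":"number"}},"squeeze":{"type":"number"}},"required":["plan"]}

```bash
mkdir -p pics; ls; python3 - <<'E'
from workcell import status, viewer, manip
import cv2,numpy as np
o=status.get_obs();print(o['position'],o['ee_rot'],manip.tip_extent)
for n in ("scene","side","wrist"):
    m=viewer.camera_model(n);print(n,m['fx'],m['cx'],m['cy'],np.round(m['R'],3).tolist(),np.round(m['t'],3), np.round(-np.array(m['R']).T@m['t'],3))
    cv2.imwrite(f"pics/{n}0.png",cv2.cvtColor(viewer.camera(n),cv2.COLOR_RGB2BGR))
E
```

```text
pics
[6.24598113e-01 9.74036420e-06 2.15918475e-01] [ 7.07089344e-01  7.07123847e-01 -5.35136239e-04 -4.88045275e-04] 0.014
scene 511.84815426985153 318.7609861994945 205.3305015953952 [[0.81, 0.587, -0.009], [0.399, -0.561, -0.726], [-0.431, 0.584, -0.688]] [-0.434 -0.145  1.717] [ 1.149 -0.829  1.072]
side 449.5626336495672 322.612734520635 197.6281955678308 [[-0.988, -0.153, -0.003], [-0.078, 0.525, -0.848], [0.131, -0.837, -0.531]] [0.521 0.112 1.505] [0.326 1.281 0.896]
wrist 276.2415478114845 319.133465648245 200.11355649377919 [[1.0, 0.0, -0.003], [0.001, -0.947, 0.322], [-0.002, -0.322, -0.947]] [-0.625 -0.042  0.382] [0.626 0.083 0.373]
```

View pics/scene0.png

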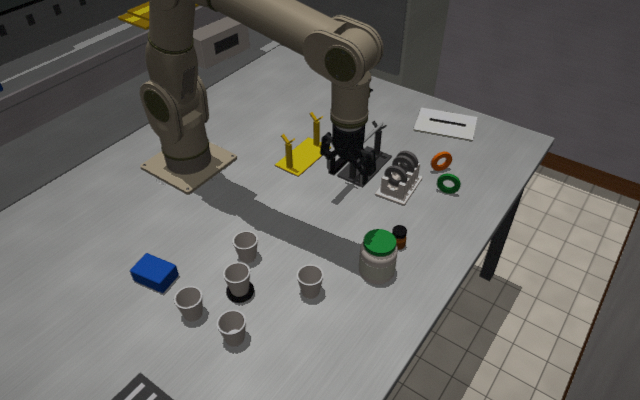

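View pics/side0.png

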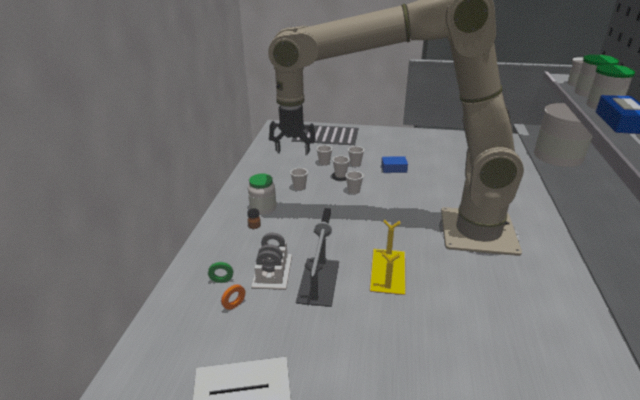

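View pics/wrist0.png

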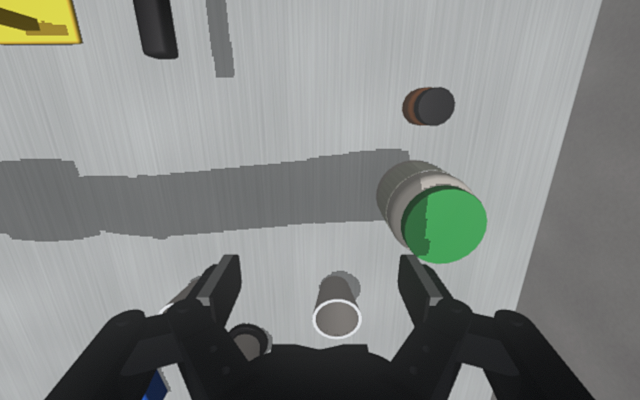

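Scene shows four loose beakers at (246,247), (310,281), (190,303), (232,328), plus the footed one at (238,280). The rack is near (400,180), the stand half hidden behind the gripper, and the tub and inkpot are beyond. Next I get rough positions by ray casting.

```bash
cat > h.py <<'E'
from workcell import status, viewer, manip
import cv2,numpy as np
from scipy.spatial.transform import Rotation as Ro
def snap(n,name=None):
    m=viewer.camera_model(n);im=viewer.camera(n)
    if name: cv2.imwrite(f"pics/{name}.png",cv2.cvtColor(im,cv2.COLOR_RGB2BGR))
    return m,im
def ray(m,uv):
    R=np.array(m['R']);u=np.array(uv,float)
    d=R.T@np.array([(u[0]-m['cx'])/m['fx'],(u[1]-m['cy'])/m['fy'],1]);return -R.T@m['t'],d
def onz(m,uv,z):
    c,d=ray(m,uv);return np.round(c+d*(z-c[2])/d[2],4)
def tri(*mu):
    A=np.zeros((3,3));b=np.zeros(3)
    for m,uv in mu:
        c,d=ray(m,uv);d/=np.linalg.norm(d);P=np.eye(3)-np.outer(d,d);A+=P;b+=P@c
    return np.round(np.linalg.solve(A,b),4)
def proj(m,X):
    c=np.array(m['R'])@X+m['t'];return np.round([m['fx']*c[0]/c[2]+m['cx'],m['fy']*c[1]/c[2]+m['cy']],1)
E
python3 - <<'E'
from h import *
s,d,w=[viewer.camera_model(n) for n in("scene","side","wrist")]
for u in [(246,240),(238,271),(310,273),(190,296),(232,321)]: print('scene rim',onz(s,u,.07))
for u in [(325,150),(356,150),(341,161),(299,173),(355,176)]: print('side rim',onz(d,u,.07))
print('tub',onz(s,(380,240),.12),onz(d,(261,180),.12),'ink',onz(s,(400,230),.06),onz(d,(253,212),.06))
print('rack front ring',onz(s,(396,178),.075),onz(d,(270,262),.075),'back',onz(s,(408,160),.075),onz(d,(272,243),.075))
print('rack base corners', [onz(s,u,0) for u in[(379,194),(411,201)]],[onz(d,u,0) for u in[(252,286),(289,287),(291,256)]])
print('handle end wrist',onz(w,(165,58),.105),'side handle end',onz(d,(326,212),.115),'tip',onz(d,(314,285),.115))
print('stand base',[onz(d,u,0) for u in[(299,301),(333,303),(339,261),(309,260)]])
# crops
a=cv2.imread('pics/scene0.png')[110:210,330:470];b=cv2.imread('pics/side0.png')[200:310,205:345]
a=cv2.resize(a,(400,286),interpolation=cv2.INTER_CUBIC);b=cv2.resize(b,(400,314),interpolation=cv2.INTER_CUBIC)
cv2.imwrite('pics/c1.png',np.vstack([a[:286],b]))
E
```

```text
scene rim [ 0.4421 -0.1995  0.07  ]
scene rim [ 0.4966 -0.2903  0.07  ]
scene rim [ 0.6476 -0.1904  0.07  ]
scene rim [ 0.4549 -0.4147  0.07  ]
scene rim [ 0.5856 -0.4078  0.07  ]
side rim [ 0.578  -0.3934  0.07  ]
side rim [ 0.4502 -0.4122  0.07  ]
side rim [ 0.5002 -0.3044  0.07  ]
side rim [ 0.6462 -0.183   0.07  ]
side rim [ 0.4339 -0.1911  0.07  ]
tub [ 0.7528 -0.0347  0.12  ] [ 0.7475 -0.0257  0.12  ] ink [0.7531 0.0789 0.06  ] [0.749  0.0857 0.06  ]
rack front ring [0.6431 0.2471 0.075 ] [0.6232 0.3436 0.075 ] back [0.6305 0.3441 0.075 ] [0.639  0.2585 0.075 ]
rack base corners [array([0.6001, 0.2306, 0.    ]), array([0.6965, 0.2599, 0.    ])] [array([0.6748, 0.3681, 0.    ]), array([0.5692, 0.3563, 0.    ]), array([0.5929, 0.2203, 0.    ])]
handle end wrist [0.4909 0.1233 0.105 ] side handle end [0.4961 0.1307 0.115 ] tip [0.4778 0.4587 0.115 ]
stand base [array([0.5302, 0.406 , 0.    ]), array([0.4368, 0.3995, 0.    ]), array([0.4422, 0.2218, 0.    ]), array([0.534 , 0.2308, 0.    ])]
```

View pics/c1.png

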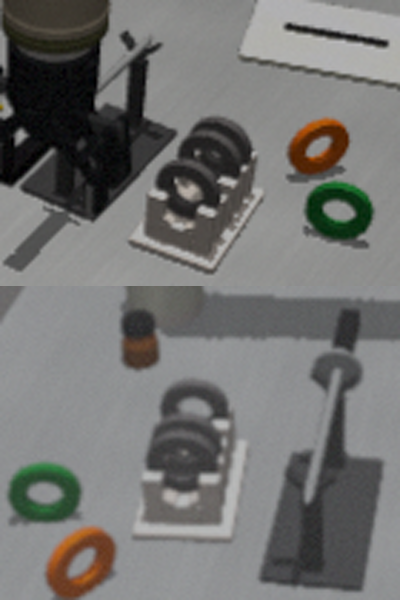

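Three rings stand in the rack (one in front, two behind in the side view), and the rod lies on the dark stand with its handle toward −y. I move the wrist camera over them.

>>> play_rows --plan '[0, 0, 0, 0.04, -0.01, -0.03, 1, 0, 0, 0, 0.09, -0.03, -0.06, 1, 0, 0, 0, 0.13, -0.04, -0.09, 1, 0, 0, 0, 0.18, -0.055, -0.12, 1, 0, 0, 0, 0.22, -0.065, -0.135, 1, 0, 0, 0, 0.22, -0.065, -0.135, 1, 0, 0, 0, 0.22, -0.065, -0.135, 1, 0, 0, 0, 0.22, -0.065, -0.135, 1]'

```text
clock: 1.15
position: [0.5604, 0.2185, 0.351]
ee_rot: [0.708, 0.706, -0.001, 0.0]
ft_force: [-0.5, -0.4, -0.6]
grip_width: 1.0
grasp_force: 0.0
```

```bash
python3 - <<'E'
from h import *
o=status.get_obs();print(o['position'],np.abs(o['joint_velocities']).max())
m,im=snap('wrist','w1'); import pickle; pickle.dump(m,open('w1.pkl','wb'))
E
```

```text
[0.56040203 0.21845018 0.35104208] 0.004012198867725996
```

View pics/w1.png

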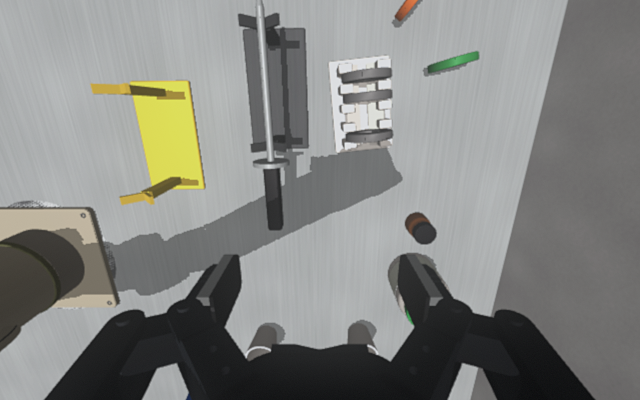

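Wrist view: handle end (275,229), collar (270,162), rod through (262,20), rack base corners (330,62), (389,56), (394,148), (337,153), and three rings at rows 74, 96 and 135.

```bash
python3 - <<'E'
from h import *
import pickle; m=pickle.load(open('w1.pkl','rb')); d=viewer.camera_model('side')
im=cv2.cvtColor(cv2.imread('pics/w1.png'),cv2.COLOR_BGR2RGB).astype(int)
g=im.sum(2)
# rod axis: bright run per row around column 265 ; handle: dark run
pts=[]
for v in list(range(60,140,10)):
    r=g[v,250:285]; print(v,''.join(f'{x//3:4d}' for x in r[5:25]))
for v in range(175,226,10):
    r=np.where(g[v,240:310]<120)[0]+240; pts.append(((r.min()+r.max())/2,v)); print(v,r.min(),r.max(),onz(m,((r.min()+r.max())/2,v),.126))
c=[(330,62),(389,56),(394,148),(337,153)]
P=np.array([onz(m,u,0.004) for u in c]);print(P,P.mean(0))
for k,u in {'back':(366,74),'mid':(367,96),'front':(369,135)}.items(): print(k,onz(m,u,.111))
for u in [(262,20),(265,80),(268,140)]: print('rod',onz(m,u,.12))
print('collar',onz(m,(270,160),.115),'handle end', onz(m,(275,229),.115))
print('stand base',[onz(m,u,0.004) for u in[(308,28),(307,148),(250,152),(247,36)]])
print('tub/ink',onz(m,(424,232),.06))
E
```

```text
60  100 100 102  99 118 150 171 200 214 176 147 118  93  98 100 101 103 103 101 100
70  100 101 102 102  95 115 153 179 207 207 166 141 109  88  99 102 102 103 101 101
80  102 101 101 102 100  97 118 147 175 218 198 157 133 102  89  99 101 102 102 102
90  101 102 101 101 102 100 102 126 162 195 218 188 153 123  98  98 100 100 101 101
100  100 100 100 101 102 101  99 109 138 169 199 213 174 145 114  90  99 100 101 101
110  100  99 101 100 100 101  99  98 116 152 177 206 207 165 138 104  87 100 102 100
120  100  98  99 100 100 100 100  98  94 117 157 188 215 197 156 128  98  91  98 100
130  100 100  98  98 100  99  99  99  97  95 122 163 195 218 187 151 118  92  98 100Traceback (most recent call last):
  File "<stdin>", line 10, in <module>
    return umr_minimum(a, axis, None, out, keepdims, initial, where)
ValueError: zero-size array to reduction operation minimum which has no identity
```

```bash
python3 - <<'E'
from h import *
import pickle; m=pickle.load(open('w1.pkl','rb'))
im=cv2.cvtColor(cv2.imread('pics/w1.png'),cv2.COLOR_BGR2RGB).astype(int)
g=im.sum(2)//3
for v in (180,200,220):
    r=np.where(g[v,255:295]<55)[0]+255; print(v,r.min(),r.max(),onz(m,((r.min()+r.max())/2,v),.12))
c=[(330,62),(389,56),(394,148),(337,153)]
P=np.array([onz(m,u,0.004) for u in c]);print(P,P.mean(0))
for k,u in {'back':(366,74),'mid':(367,96),'front':(369,135)}.items(): print(k,onz(m,u,.111))
for u in [(260.3,20),(263,60),(268,130)]: print('rod',onz(m,u,.115))
print('collar',onz(m,(270,160),.115),'handle end', onz(m,(275,229),.104),onz(m,(275,229),.126))
print('stand base',[onz(m,u,0.004) for u in[(308,28),(307,148),(250,152),(247,36)]])
print('ink',onz(m,(424,232),.06))
E
```

```text
180 265 279 [0.4928 0.2005 0.12  ]
200 266 281 [0.4933 0.1699 0.12  ]
220 268 282 [0.4938 0.1378 0.12  ]
[[0.5791 0.3704 0.004 ]
 [0.6755 0.379  0.004 ]
 [0.6965 0.2296 0.004 ]
 [0.5935 0.2207 0.004 ]] [0.63615  0.299925 0.004   ]
back [0.6229 0.3415 0.111 ]
mid [0.6257 0.3145 0.111 ]
front [0.6313 0.2631 0.111 ]
rod [0.4891 0.4022 0.115 ]
rod [0.4894 0.3579 0.115 ]
rod [0.4905 0.2706 0.115 ]
collar [0.4907 0.2288 0.115 ] handle end [0.4901 0.1154 0.104 ] [0.494  0.1255 0.126 ]
stand base [array([0.5436, 0.4193, 0.004 ]), array([0.5389, 0.2299, 0.004 ]), array([0.435 , 0.2228, 0.004 ]), array([0.4456, 0.4084, 0.004 ])]
ink [0.7477 0.0888 0.06  ]
```

>>> play_rows --plan '[0, 0, -0.8, -0.02, -0.03, 0.02, 1, 0, 0, -0.8, -0.046, -0.068, 0.06, 1, 0, 0, -0.8, -0.046, -0.068, 0.11, 1, 0, 0, -0.8, -0.046, -0.068, 0.15, 1, 0, 0, -0.8, -0.046, -0.068, 0.19, 1, 0, 0, -0.8, -0.046, -0.068, 0.22, 1, 0, 0, -0.8, -0.046, -0.068, 0.235, 1, 0, 0, -0.8, -0.046, -0.068, 0.242, 1, 0, 0, -0.8, -0.046, -0.068, 0.242, 1]' --squeeze 30

```text
clock: 2.33
position: [0.4924, 0.174, 0.1102]
ee_rot: [0.702, 0.712, 0.0, 0.0]
ft_force: [0.2, -0.2, -0.5]
grip_width: 1.0
grasp_force: 0.0
```

```bash
python3 - <<'E'
from h import *
o=status.get_obs();print(o['position'],o['ft_force'])
m,im=snap('wrist');a=im[100:400,150:500]
s,im2=snap('side');b=cv2.resize(im2[170:320,210:385],(350,300))
cv2.imwrite('pics/c2.png',cv2.cvtColor(np.vstack([a,b]),cv2.COLOR_RGB2BGR))
E
```

```text
[0.49240595 0.17399339 0.11020005] [ 0.21570154 -0.19766306 -0.54224258]
```

View pics/c2.png

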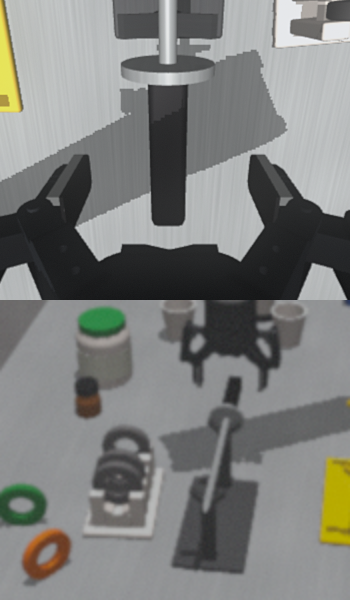

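```bash
python3 - <<'E'
from h import *
w=viewer.camera_model('wrist');d=viewer.camera_model('side')
for X in [(.4925,.174,.115),(.4925,.118,.104),(.4925,.118,.126),(.491,.224,.115),(.45,.174,.096)]: print(X,proj(w,X),proj(d,X))
print(np.round(-np.array(w['R']).T@w['t'],3))
print('handle end bottom', onz(w,(318,325),.104),onz(w,(318,322),.126),'collar',onz(w,(317,170),.115), 'side tri', tri((w,(318,322)),(d,(210+235/2,170+78/2))))
E
```

```text
(0.4925, 0.174, 0.115) [316.9 248.4] [325.1 220. ]
(0.4925, 0.118, 0.104) [316.2 309.9] [327.7 212.8]
(0.4925, 0.118, 0.126) [315.8 333.5] [327.7 206.9]
(0.491, 0.224, 0.115) [315.3 169.3] [323.1 229.6]
(0.45, 0.174, 0.096) [255.2 234.1] [338.9 226.3]
[0.493 0.258 0.268]
handle end bottom [0.494  0.1043 0.104 ] [0.4938 0.1273 0.126 ] collar [0.492  0.2236 0.115 ] side tri [0.4933 0.1217 0.1203]
```

```bash
python3 - <<'E'
from h import *
w=viewer.camera_model('wrist');d=viewer.camera_model('side')
print(manip.tip_extent,dir(manip))
print(tri((w,(240,256)),(d,(342,213))),tri((w,(398,256)),(d,(307,214))))
for z in(.10,.12,.14):print(proj(d,(.45,.185,z)),proj(w,(.45,.185,z)),proj(w,(.45,.163,z)))
E
```

```text
0.014 ['MotionError', '__class__', '__delattr__', '__dict__', '__dir__', '__doc__', '__eq__', '__format__', '__ge__', '__getattribute__', '__getstate__', '__gt__', '__hash__', '__init__', '__init_subclass__', '__le__', '__lt__', '__module__', '__ne__', '__new__', '__reduce__', '__reduce_ex__', '__repr__', '__setattr__', '__sizeof__', '__str__', '__subclasshook__', '__weakref__', 'hand_in', 'tip_extent']
[0.4468 0.18   0.1441] [0.5426 0.1783 0.1325]
[338.5 227.3] [252.8 221.7] [254.9 251.3]
[338.6 221.9] [245.1 235. ] [247.7 267.4]
[338.7 216.4] [235.4 251.9] [238.8 287.5]
```

>>> play_rows --plan '[0, 0, 0, 0, 0, 0, 0.4, 0, 0, 0, 0, 0, 0, 0.4, 0, 0, 0, 0, 0, 0, 0.4, 0, 0, 0, 0, 0, 0, 0.4]'

```text
clock: 2.92
position: [0.4921, 0.174, 0.1098]
ee_rot: [0.702, 0.712, 0.0, 0.0]
ft_force: [0.2, -0.1, 0.3]
grip_width: 0.397
grasp_force: 0.0
```

```bash
python3 - <<'E'
from h import *
m,im=snap('wrist');a=im[100:400,150:500]
s,im2=snap('side');b=cv2.resize(im2[170:270,265:382],(350,300))
cv2.imwrite('pics/c3.png',cv2.cvtColor(np.vstack([a,b]),cv2.COLOR_RGB2BGR))
print(status.get_obs()['grip_width'])
E
```

```text
0.3978623236098174
```

View pics/c3.png

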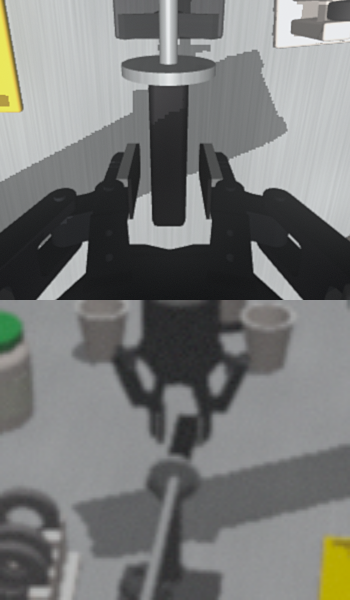

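>>> play_rows --plan '[0, 0, 0, 0, 0, 0.008, 0.4, 0, 0, 0, 0, 0, 0.015, 0.4, 0, 0, 0, 0, 0, 0.015, 0.4, 0, 0, 0, 0, 0, 0.015, 0, 0, 0, 0, 0, 0, 0.015, 0, 0, 0, 0, 0, 0, 0.015, 0, 0, 0, 0, 0, 0, 0.015, 0, 0, 0, 0, 0, 0, 0.015, 0]' --squeeze 40

```text
clock: 4.03
position: [0.4918, 0.1741, 0.0947]
ee_rot: [0.702, 0.712, -0.0, -0.0]
ft_force: [-2.9, -0.3, -0.2]
grip_width: 0.245
grasp_force: 42.0
```

```bash
python3 - <<'E'
from h import *
m,im=snap('wrist');a=cv2.resize(im[130:380,200:440],(384,400))
s,im2=snap('side');b=cv2.resize(im2[180:260,285:362],(384,400))
cv2.imwrite('pics/c4.png',cv2.cvtColor(np.hstack([a,b]),cv2.COLOR_RGB2BGR))
o=status.get_obs();print(o['grip_width'],o['position'],o['ft_force'])
E
```

```text
0.2477307386969805 [0.49183704 0.17406209 0.09466648] [-1.45782919 -0.45351011 -1.0105404 ]
```

View pics/c4.png

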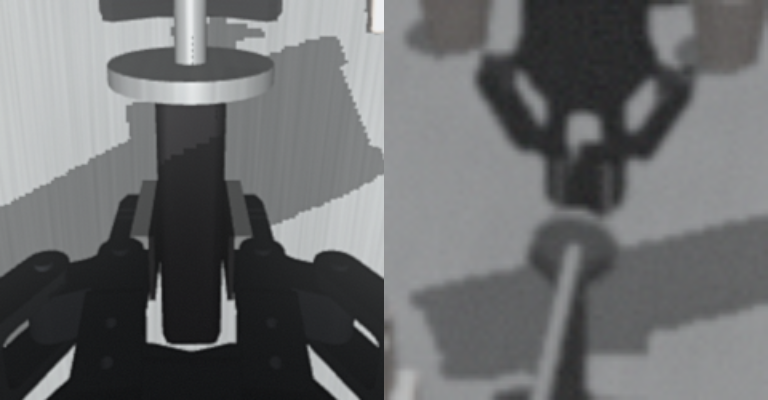

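The grip reads 21 mm, which matches the handle. In the pictures, though, the fingertips look about 25 mm higher than tip_extent implies. I'll touch the table lightly at a free spot to settle it.

>>> play_rows --plan '[0, 0, 0, 0, 0, 0, 0.8, 0, 0, 0, 0, 0, 0, 0.8, 0, 0, 0, 0, 0, -0.03, 0.8, 0, 0, 0, 0, 0, -0.07, 0, 0, 0, 0, -0.05, 0, -0.07, 0, 0, 0, 0, -0.11, 0, -0.07, 0, 0, 0, 0, -0.11, 0, -0.01, 0, 0, 0, 0, -0.11, 0, 0.04, 0, 0, 0, 0, -0.11, 0, 0.06, 0, 0, 0, 0, -0.11, 0, 0.07, 0, 0, 0, 0, -0.11, 0, 0.074, 0, 0, 0, 0, -0.11, 0, 0.074, 0]'

```text
clock: 5.62
position: [0.4942, 0.0641, 0.0214]
ee_rot: [0.702, 0.712, 0.001, 0.0]
ft_force: [0.6, -0.1, 0.3]
grip_width: 0.001
grasp_force: 0.0
```

>>> play_rows --plan '[0, 0, 0, 0, 0, 0.003, 0, 0, 0, 0, 0, 0, 0.005, 0, 0, 0, 0, 0, 0, 0.006, 0, 0, 0, 0, 0, 0, 0.006, 0]'

```text
clock: 6.12
position: [0.4935, 0.064, 0.0147]
ee_rot: [0.702, 0.712, -0.0, 0.0]
ft_force: [-0.4, 0.2, -0.1]
grip_width: -0.002
grasp_force: 0.0
```

>>> play_rows --plan '[0, 0, 0, 0, 0, 0.001, 0, 0, 0, 0, 0, 0, 0.002, 0, 0, 0, 0, 0, 0, 0.002, 0]'

```text
clock: 6.5
position: [0.4935, 0.064, 0.0126]
ee_rot: [0.702, 0.712, -0.0, -0.0]
ft_force: [0.3, 0.1, 0.6]
grip_width: 0.002
grasp_force: 0.0
```

>>> play_rows --plan '[0, 0, 0, 0, 0, 0.001, 0, 0, 0, 0, 0, 0, 0.002, 0, 0, 0, 0, 0, 0, 0.002, 0]'

```text
clock: 6.88
position: [0.4935, 0.064, 0.0106]
ee_rot: [0.702, 0.712, -0.0, -0.0]
ft_force: [-0.2, -0.5, 0.0]
grip_width: -0.006
grasp_force: 0.0
```

>>> play_rows --plan '[0, 0, 0, 0, 0, 0.002, 0, 0, 0, 0, 0, 0, 0.004, 0, 0, 0, 0, 0, 0, 0.004, 0]'

```text
clock: 7.25
position: [0.4934, 0.064, 0.0065]
ee_rot: [0.702, 0.712, -0.0, -0.0]
ft_force: [-0.2, -0.7, -1.8]
grip_width: -0.0
grasp_force: 0.0
```

```bash
python3 - <<'E'
from h import *
o=status.get_obs();print(o['position'],o['ft_force'])
m,im=snap('wrist');a=cv2.resize(im[130:380,200:440],(384,400))
s,im2=snap('side');b=cv2.resize(im2[170:250,285:362],(384,400))
cv2.imwrite('pics/c5.png',cv2.cvtColor(np.hstack([a,b]),cv2.COLOR_RGB2BGR))
for X in [(.493,.064,0),(.493,.064,.02),(.493,.075,.0),(.493,.075,.02)]: print(X,proj(m,X),proj(s,X))
E
```

```text
[0.49337339 0.06398863 0.006484  ] [-0.22462168 -0.72611249 -1.77176225]
(0.493, 0.064, 0) [316.7 240.1] [329.8 229.5]
(0.493, 0.064, 0.02) [316.4 255.7] [329.8 224.6]
(0.493, 0.075, 0.0) [316.9 224.8] [329.3 231.4]
(0.493, 0.075, 0.02) [316.6 238.9] [329.4 226.5]
```

View pics/c5.png

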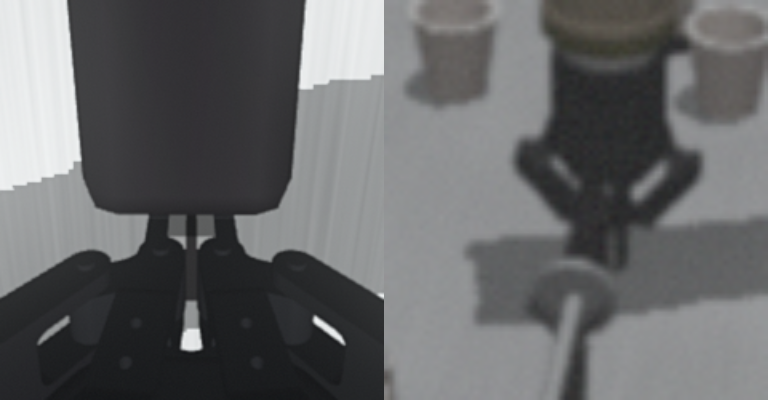

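>>> play_rows --plan '[0, 0, 0, 0, 0, 0.003, 0, 0, 0, 0, 0, 0, 0.006, 0, 0, 0, 0, 0, 0, 0.006, 0]'

```text
clock: 7.72
position: [0.4933, 0.064, 0.0004]
ee_rot: [0.702, 0.712, -0.0, -0.0]
ft_force: [0.8, -0.1, 0.0]
grip_width: 0.001
grasp_force: 0.0
```

>>> play_rows --plan '[0, 0, 0, 0, 0, 0.001, 0, 0, 0, 0, 0, 0, 0.002, 0, 0, 0, 0, 0, 0, 0.003, 0, 0, 0, 0, 0, 0, 0.003, 0]'

```text
clock: 8.22
position: [0.4935, 0.064, -0.0023]
ee_rot: [0.702, 0.712, -0.0, -0.0]
ft_force: [-0.0, -1.0, -0.7]
grip_width: 0.003
grasp_force: 0.0
```

>>> play_rows --plan '[0, 0, 0, 0, 0, 0.001, 0, 0, 0, 0, 0, 0, 0.002, 0, 0, 0, 0, 0, 0, 0.003, 0, 0, 0, 0, 0, 0, 0.003, 0]'

```text
clock: 8.72
position: [0.4935, 0.064, -0.0054]
ee_rot: [0.702, 0.712, -0.0, -0.0]
ft_force: [-0.2, -0.8, 0.8]
grip_width: -0.0
grasp_force: 0.0
```

>>> play_rows --plan '[0, 0, 0, 0, 0, 0.001, 0, 0, 0, 0, 0, 0, 0.002, 0, 0, 0, 0, 0, 0, 0.003, 0, 0, 0, 0, 0, 0, 0.003, 0]'

```text
clock: 9.22
position: [0.4935, 0.064, -0.0084]
ee_rot: [0.702, 0.712, -0.0, -0.0]
ft_force: [-0.9, -0.2, -0.4]
grip_width: 0.0
grasp_force: 0.0
```

>>> play_rows --plan '[0, 0, 0, 0, 0, 0.001, 0, 0, 0, 0, 0, 0, 0.002, 0, 0, 0, 0, 0, 0, 0.003, 0, 0, 0, 0, 0, 0, 0.003, 0]'

```text
clock: 9.72
position: [0.4935, 0.064, -0.0114]
ee_rot: [0.702, 0.712, -0.0, -0.0]
ft_force: [0.2, 0.1, 0.3]
grip_width: -0.002
grasp_force: 0.0
```

>>> play_rows --plan '[0, 0, 0, 0, 0, 0.001, 0, 0, 0, 0, 0, 0, 0.002, 0, 0, 0, 0, 0, 0, 0.003, 0, 0, 0, 0, 0, 0, 0.003, 0]'

```text
clock: 10.22
position: [0.4936, 0.064, -0.0143]
ee_rot: [0.702, 0.712, -0.0, -0.0]
ft_force: [-0.9, 0.1, 0.2]
grip_width: 0.0
grasp_force: 0.0
```

>>> play_rows --plan '[0, 0, 0, 0, 0, 0.001, 0, 0, 0, 0, 0, 0, 0.002, 0, 0, 0, 0, 0, 0, 0.002, 0]'

```text
clock: 10.6
position: [0.4937, 0.0641, -0.0146]
ee_rot: [0.702, 0.712, -0.0, 0.0]
ft_force: [-10.1, -1.4, 26.3]
grip_width: 0.003
grasp_force: 13.1
```

>>> play_rows --plan '[0, 0, 0, 0, 0, 0.001, 0, 0, 0, 0, 0, 0, 0.002, 0, 0, 0, 0, 0, 0, 0.002, 0]'

```text
clock: 10.98
position: [0.4939, 0.064, -0.0147]
ee_rot: [0.702, 0.712, -0.0, 0.0]
ft_force: [-21.6, -3.2, 54.4]
grip_width: 0.002
grasp_force: 27.2
```

>>> play_rows --plan '[0, 0, 0, 0, 0, 0.001, 0, 0, 0, 0, 0, 0, 0.002, 0, 0, 0, 0, 0, 0, 0.002, 0]'

```text
clock: 11.35
position: [0.494, 0.0641, -0.0149]
ee_rot: [0.702, 0.712, -0.0, 0.0]
ft_force: [-33.2, -5.7, 82.8]
grip_width: 0.002
grasp_force: 41.5
```

>>> play_rows --plan '[0, 0, 0, 0, 0, -0.04, 0, 0, 0, 0, 0, 0, -0.1, 0, 0, 0, 0, 0, 0, -0.16, 0.8, 0, 0, 0, 0.05, 0, -0.17, 0.8, 0, 0, 0, 0.11, -0.001, -0.17, 0.8, 0, 0, 0, 0.11, -0.001, -0.17, 0.8, 0, 0, 0, 0.11, -0.001, -0.14, 0.8, 0, 0, 0, 0.11, -0.001, -0.115, 0.8, 0, 0, 0, 0.11, -0.001, -0.102, 0.8, 0, 0, 0, 0.11, -0.001, -0.102, 0.8]'

```text
clock: 12.6
position: [0.4907, 0.1735, 0.0812]
ee_rot: [0.702, 0.712, -0.001, -0.0]
ft_force: [-0.8, -0.0, 0.2]
grip_width: 0.804
grasp_force: 0.0
```

>>> play_rows --plan '[0, 0, 0, 0, 0, 0, 0, 0, 0, 0, 0, 0, 0, 0, 0, 0, 0, 0, 0, 0, 0, 0, 0, 0, 0, 0, 0, 0, 0, 0, 0, 0, 0, 0, 0, 0, 0, 0, 0, 0, 0, 0]' --squeeze 90

```text
clock: 13.35
position: [0.4915, 0.1741, 0.0822]
ee_rot: [0.702, 0.712, 0.0, 0.0]
ft_force: [0.2, -0.5, 3.8]
grip_width: 0.243
grasp_force: 88.2
```

>>> play_rows --plan '[0, 0, 0, 0, 0, -0.01, 0, 0, 0, 0, 0, 0, -0.03, 0, 0, 0, 0, 0, 0, -0.05, 0, 0, 0, 0, 0, 0, -0.06, 0, 0, 0, 0, -0.01, 0.005, -0.06, 0, 0, 0, 0, -0.03, 0.02, -0.06, 0, 0, 0, 0, -0.06, 0.045, -0.06, 0, 0, 0, 0, -0.1, 0.07, -0.06, 0, 0, 0, 0, -0.14, 0.1, -0.06, 0, 0, 0, 0, -0.17, 0.125, -0.06, 0, 0, 0, 0, -0.186, 0.14, -0.06, 0, 0, 0, 0, -0.192, 0.145, -0.06, 0, 0, 0, 0, -0.192, 0.145, -0.06, 0, 0, 0, 0, -0.192, 0.145, -0.06, 0]' --squeeze 100

```text
clock: 15.1
position: [0.6381, -0.0148, 0.1416]
ee_rot: [0.702, 0.713, 0.0, -0.0]
ft_force: [-0.0, 0.4, -1.7]
grip_width: 0.242
grasp_force: 98.0
```

```bash
python3 - <<'E'
from h import *
import pickle
o=status.get_obs();print(o['position'],o['ee_rot'])
m,im=snap('wrist');s,im2=snap('side')
pickle.dump((m,s,viewer.camera_model('scene')),open('c6.pkl','wb'))
_,im3=snap('scene')
cv2.imwrite('pics/w6.png',im[:,:,::-1]);cv2.imwrite('pics/s6.png',im2[:,:,::-1]);cv2.imwrite('pics/sc6.png',im3[:,:,::-1])
a=im[0:240,160:480];b=cv2.resize(im2[150:300,210:410],(320,240));c=cv2.resize(im3[80:290,300:480],(411,480))
cv2.imwrite('pics/c6.png',np.hstack([np.vstack([a,b]),c])[:,:,::-1])
E
```

```text
[ 0.63814173 -0.01484016  0.14158238] [ 7.01653931e-01  7.12517837e-01  2.34099322e-05 -3.04992335e-04]
```

View pics/c6.png

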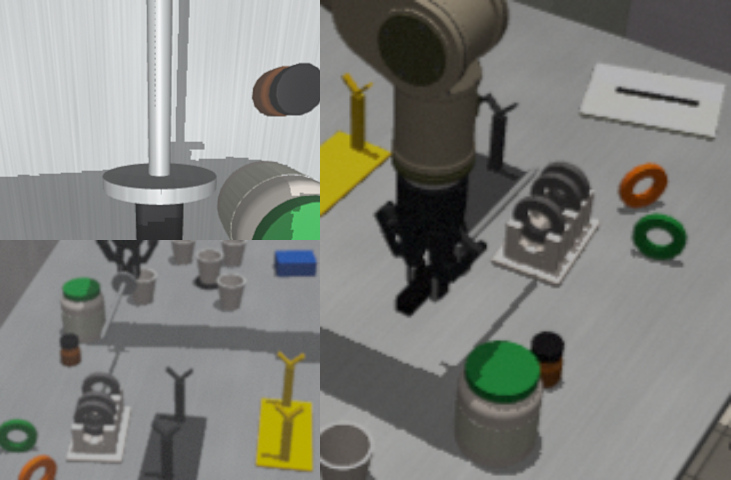

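```bash
python3 - <<'E'
from h import *
import pickle
w,d,s=pickle.load(open('c6.pkl','rb'))
print('tip',tri((s,(394.2,154.5)),(d,(274.4,210.6))))
print('front ring',tri((s,(396.4,177.2)),(d,(272.5,242.5))))
print('collar w',onz(w,(160+158,175),.175), 'rod',[onz(w,(160+159,y),.175) for y in (20,150)])
# hole detection via side/scene crops hi-res
a=cv2.imread('pics/s6.png')[225:300,235:300];b=cv2.imread('pics/sc6.png')[135:210,370:435]
cv2.imwrite('pics/c7.png',np.hstack([cv2.resize(x,(390,450),interpolation=cv2.INTER_CUBIC) for x in(a,b)]))
for z in(.06,.075,.09): print(proj(d,(.6395,.258,z)),proj(s,(.6395,.258,z)), proj(d,(.634,.30,z)),proj(d,(.6295,.342,z)))
E
```

```text
tip [0.6347 0.2297 0.1714]
front ring [0.64   0.2534 0.0726]
collar w [0.638  0.0387 0.175 ] rod [array([0.6376, 0.1002, 0.175 ]), array([0.6383, 0.0501, 0.175 ])]
[272.2 246.9] [396.3 179.4] [270.5 256. ] [268.3 265.5]
[271.9 242.9] [396.8 175.6] [270.1 251.9] [267.9 261.4]
[271.6 238.8] [397.2 171.8] [269.8 247.8] [267.6 257.3]
```

View pics/c7.png

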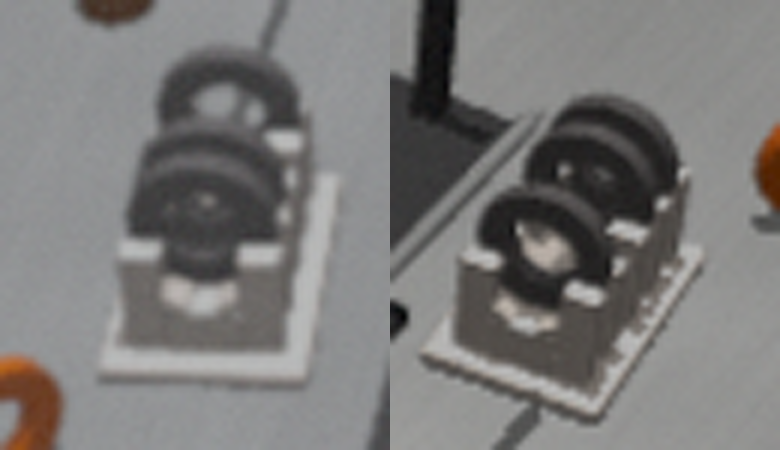

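>>> play_rows --plan '[0, 0, 0, -0.008, 0.001, 0.01, 0, 0, 0, 0, -0.008, 0.001, 0.03, 0, 0, 0, 0, -0.008, 0.001, 0.06, 0, 0, 0, 0, -0.008, 0.001, 0.083, 0, 0, 0, 0, -0.008, 0.001, 0.095, 0, 0, 0, 0, -0.008, 0.001, 0.096, 0, 0, 0, 0, -0.008, 0.001, 0.096, 0]'

```text
clock: 16.12
position: [0.6403, -0.0239, 0.0464]
ee_rot: [0.702, 0.712, 0.0, 0.0]
ft_force: [0.3, 0.2, -1.3]
grip_width: 0.243
grasp_force: 98.0
```

```bash
python3 - <<'E'
from h import *
o=status.get_obs();print(o['position'],o['ft_force'])
d,im2=snap('side');s,im3=snap('scene')
a=im2[215:290,235:300];b=im3[125:200,365:430]
cv2.imwrite('pics/c8.png',np.hstack([cv2.resize(x,(390,450),interpolation=cv2.INTER_CUBIC) for x in(a,b)])[:,:,::-1])
E
```

```text
[ 0.64031216 -0.02394712  0.04638301] [ 0.27760213  0.15032834 -1.30539043]
```

View pics/c8.png

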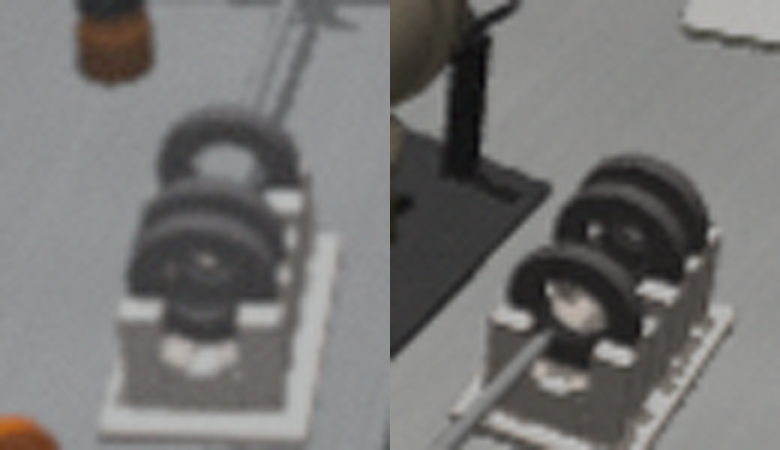

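>>> play_rows --plan '[0, 0, 0, 0, 0.002, 0, 0, 0, 0, 0, 0.01, 0.002, 0, 0, 0, 0, 0, 0.025, 0.002, 0, 0, 0, 0, 0, 0.045, 0.002, 0, 0, 0, 0, 0, 0.065, 0.002, 0, 0, 0, 0, 0, 0.085, 0.002, 0, 0, 0, 0, 0, 0.085, 0.002, 0, 0]'

```text
clock: 17.1
position: [0.6404, 0.0642, 0.0457]
ee_rot: [0.701, 0.713, 0.0, -0.0]
ft_force: [-0.6, -1.1, -2.4]
grip_width: 0.24
grasp_force: 98.0
```

>>> play_rows --plan '[0, 0, 0, 0.01, 0, 0, 0, 0, 0, 0, 0.025, 0, 0, 0, 0, 0, 0, 0.045, 0, 0, 0, 0, 0, 0, 0.065, 0, 0, 0, 0, 0, 0, 0.08, 0, 0, 0, 0, 0, 0, 0.088, 0, 0, 0, 0, 0, 0, 0.088, 0, 0, 0]'

```text
clock: 17.98
position: [0.6393, 0.1496, 0.0457]
ee_rot: [0.702, 0.712, 0.0, -0.0]
ft_force: [-0.3, -0.4, -0.6]
grip_width: 0.242
grasp_force: 98.0
```

```bash
python3 - <<'E'
from h import *
o=status.get_obs();print(o['position'],o['ft_force'])
d,im2=snap('side');s,im3=snap('scene')
a=im2[215:290,235:300];b=im3[125:200,365:430]
cv2.imwrite('pics/c9.png',np.hstack([cv2.resize(x,(390,450),interpolation=cv2.INTER_CUBIC) for x in(a,b)])[:,:,::-1])
E
```

```text
[0.63933336 0.14962917 0.04566313] [-0.3138087  -0.37540708 -0.61224824]
```

View pics/c9.png

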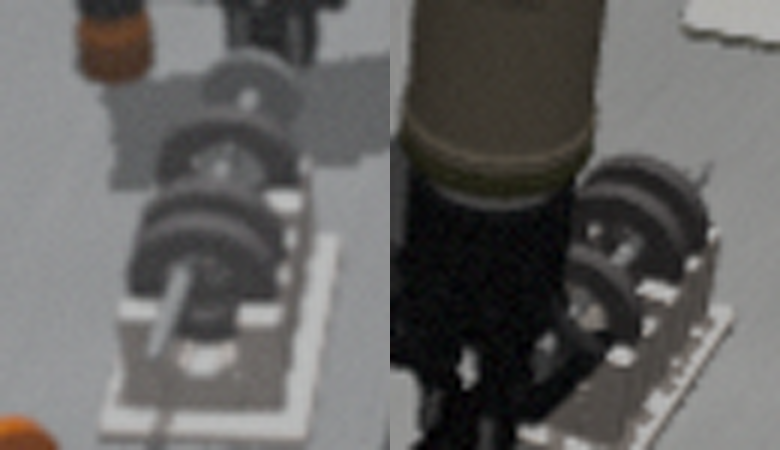

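>>> play_rows --plan '[0, 0, -1.5, 0, 0.002, 0, 0, 0, 1, -3, 0, 0.003, 0, 0, 0, 1.5, -3, 0, 0.003, -0.005, 0, 0, 1.5, -3, 0, 0.003, -0.012, 0, 0, 1.5, -3, 0, 0.003, -0.02, 0, 0, 1.5, -3, 0, 0.003, -0.03, 0, 0, 1.5, -3, 0, 0.003, -0.04, 0, 0, 1.5, -3, 0, 0.003, -0.052, 0, 0, 1.5, -3, 0, 0.003, -0.064, 0, 0, 1.5, -3, 0, 0.003, -0.076, 0, 0, 1.5, -3, 0, 0.003, -0.086, 0, 0, 1.5, -3, 0, 0.003, -0.09, 0, 0, 1.5, -3, 0, 0.003, -0.09, 0]' --squeeze 110

```text
clock: 19.7
position: [0.6424, 0.1491, 0.1359]
ee_rot: [0.683, 0.73, 0.009, -0.009]
ft_force: [-0.3, -0.3, -2.8]
grip_width: 0.238
grasp_force: 108.6
```

```bash
python3 - <<'E'
from h import *
import pickle
o=status.get_obs();print(o['position'],o['ft_force'])
d,im2=snap('side');s,im3=snap('scene');w,im=snap('wrist')
pickle.dump((w,d,s),open('c10.pkl','wb'))
a=cv2.resize(im2[195:295,220:320],(400,400),interpolation=cv2.INTER_CUBIC);b=cv2.resize(im[0:220,200:420],(400,400))
cv2.imwrite('pics/c10.png',np.hstack([a,b])[:,:,::-1])
E
```

```text
[0.64244244 0.14910171 0.13587788] [-0.34199296 -0.31583927 -2.75229499]
```

View pics/c10.png

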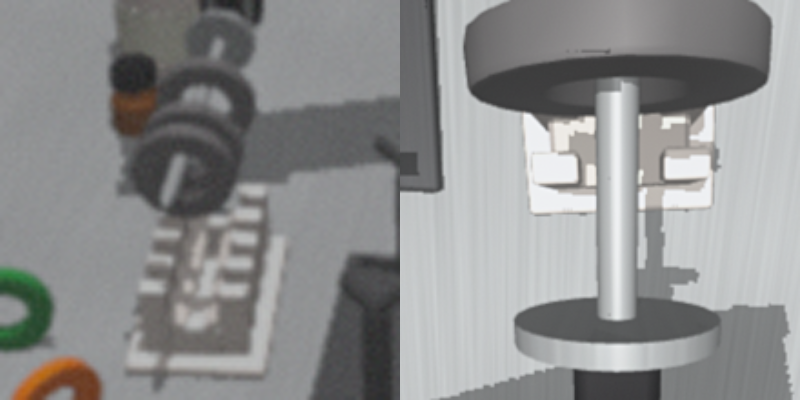

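The rod and all three rings are free of the rack. The tip shows at side pixel (261,245), so I check its pitch numerically.

```bash
python3 - <<'E'
from h import *
import pickle
w,d,s=pickle.load(open('c10.pkl','rb'))
c,v=ray(d,(261.3,245.5));print(c+v*(.398-c[1])/v[1])
q=status.get_obs()['ee_rot'];print(Ro.from_quat(q).as_matrix().round(4))
E
```

```text
[0.62545641 0.398      0.17541645]
[[-6.620e-02  9.978e-01 -1.900e-03]
 [ 9.975e-01  6.630e-02  2.590e-02]
 [ 2.600e-02 -2.000e-04 -9.997e-01]]
```

>>> play_rows --plan '[0, 0, 0, 0.002, -0.006, -0.001, 0, 0, 0, 0.5, 0.005, -0.02, -0.002, 0, 0, 0, 1, 0.01, -0.04, -0.003, 0, 0, 0, 1.5, 0.015, -0.062, -0.004, 0, 0, 0, 2, 0.02, -0.085, -0.005, 0, 0, 0, 2.5, 0.025, -0.107, -0.005, 0, 0, 0, 3, 0.03, -0.127, -0.005, 0, 0, -0.5, 3, 0.034, -0.141, -0.005, 0, 0, -1, 3, 0.035, -0.148, -0.005, 0, 0, -1.5, 3, 0.035, -0.149, -0.005, 0, 0, -1.5, 3, 0.035, -0.149, -0.005, 0, 0, -1.5, 3, 0.035, -0.149, -0.005, 0]'

```text
clock: 21.35
position: [0.4918, 0.1738, 0.1414]
ee_rot: [0.702, 0.712, 0.0, 0.0]
ft_force: [-0.8, -0.7, -2.4]
grip_width: 0.241
grasp_force: 108.6
```

```bash
python3 - <<'E'
from h import *
o=status.get_obs();p=o['position'];R=Ro.from_quat(o['ee_rot']).as_matrix();print(p,R.round(4).tolist(),o['ft_force'])
print('to seat (tool axes)',(R.T@(np.array([.4915,.174,.0822])-p)).round(4))
E
```

```text
[0.49180395 0.17384018 0.14143379] [[-0.0135, 0.9999, 0.0], [0.9999, 0.0135, -0.0], [-0.0, 0.0, -1.0]] [-0.77198537 -0.69332405 -2.37601253]
to seat (tool axes) [ 0.0002 -0.0003  0.0592]
```

Lower, slowing near the seat.

>>> play_rows --plan '[0, 0, 0, 0, 0, 0.012, 0, 0, 0, 0, 0, 0, 0.028, 0, 0, 0, 0, 0, 0, 0.042, 0, 0, 0, 0, 0, 0, 0.05, 0, 0, 0, 0, 0, 0, 0.054, 0, 0, 0, 0, 0, 0, 0.057, 0, 0, 0, 0, 0, 0, 0.058, 0, 0, 0, 0, 0, 0, 0.058, 0]'

```text
clock: 22.35
position: [0.4916, 0.1741, 0.0838]
ee_rot: [0.702, 0.712, 0.0, 0.0]
ft_force: [-0.2, -0.2, -1.7]
grip_width: 0.237
grasp_force: 108.6
```

>>> play_rows --plan '[0, 0, 0, 0, 0, 0.001, 0, 0, 0, 0, 0, 0, 0.0015, 0, 0, 0, 0, 0, 0, 0.0015, 0]'

```text
clock: 22.72
position: [0.4917, 0.1741, 0.0825]
ee_rot: [0.702, 0.712, 0.0, 0.0]
ft_force: [-1.1, -1.4, 3.8]
grip_width: 0.235
grasp_force: 109.4
```

Seated: the +3.8 N matches the reading when I first gripped it. Release and rise.

>>> play_rows --plan '[0, 0, 0, 0, 0, 0, 0.35, 0, 0, 0, 0, 0, 0, 0.5, 0, 0, 0, 0, 0, 0, 0.7, 0, 0, 0, 0, 0, 0, 0.8, 0, 0, 0, 0, 0, -0.01, 0.8, 0, 0, 0, 0, 0, -0.03, 0.8, 0, 0, 0, 0, 0, -0.06, 0.8, 0, 0, 0, 0, 0, -0.1, 0.8, 0, 0, 0, 0, 0, -0.15, 0.8, 0, 0, 0, 0, 0, -0.15, 0.8]' --squeeze 30

```text
clock: 23.98
position: [0.4933, 0.1749, 0.2369]
ee_rot: [0.702, 0.712, 0.004, 0.002]
ft_force: [0.1, -0.3, -0.6]
grip_width: 0.802
grasp_force: 0.0
```

>>> play_rows --plan '[0, 0, 0.8, -0.04, 0, -0.03, 1, 0, 0, 0.8, -0.09, 0.005, -0.06, 1, 0, 0, 0.8, -0.14, 0.01, -0.09, 1, 0, 0, 0.8, -0.19, 0.015, -0.11, 1, 0, 0, 0.8, -0.24, 0.02, -0.13, 1, 0, 0, 0.8, -0.29, 0.025, -0.13, 1, 0, 0, 0.8, -0.34, 0.03, -0.13, 1, 0, 0, 0.8, -0.39, 0.033, -0.13, 1, 0, 0, 0.8, -0.44, 0.037, -0.13, 1, 0, 0, 0.8, -0.49, 0.04, -0.13, 1, 0, 0, 0.8, -0.53, 0.042, -0.13, 1, 0, 0, 0.8, -0.548, 0.043, -0.13, 1, 0, 0, 0.8, -0.548, 0.043, -0.13, 1, 0, 0, 0.8, -0.548, 0.043, -0.13, 1]'

```text
clock: 25.72
position: [0.5427, -0.3716, 0.3622]
ee_rot: [0.706, 0.708, 0.001, -0.0]
ft_force: [-0.2, 0.3, 0.1]
grip_width: 0.998
grasp_force: 0.0
```

```bash
cat >> h.py <<'E'
def rims(im,thr=215,lo=60):
    m=(im.min(2)>thr).astype(np.uint8);m[245:]=0
    cs,_=cv2.findContours(cv2.dilate(m,np.ones((3,3))),cv2.RETR_EXTERNAL,cv2.CHAIN_APPROX_NONE)
    return [cv2.fitEllipse(c) for c in cs if len(c)>lo]
E
python3 - <<'E'
from h import *
o=status.get_obs();print(o['position'],o['ee_rot'])
m,im=snap('wrist','w11');d,im2=snap('side','d11');s,im3=snap('scene','s11')
for X in [(.438,-.195,.07),(.498,-.297,.08),(.647,-.187,.07),(.452,-.413,.07),(.582,-.4,.07)]:
    u=proj(m,np.array(X));print(X,u, im[int(u[1])-1:int(u[1])+2,max(0,int(u[0])-36):int(u[0])+36:3].mean(0).mean(1).astype(int).tolist() if 0<u[1]<399 else '')
for t in(180,200,215,230):
    print(t,[(np.round(e[0],1).tolist(),np.round(e[1],1).tolist(),onz(m,e[0],.07)[:2].tolist()) for e in rims(im,t)])
E
```

```text
[ 0.54266123 -0.37162259  0.36223959] [ 7.06431591e-01  7.07781118e-01  5.41916145e-04 -4.95532371e-05]
(0.438, -0.195, 0.07) [245.6  37.5] [109, 108, 153, 109, 112, 148, 91, 92, 91, 91, 90, 91, 109, 213, 219, 218, 219, 215, 123, 184, 147, 111, 110, 167]
(0.498, -0.297, 0.08) [289.1 112.4] [109, 110, 110, 109, 110, 108, 152, 91, 93, 93, 119, 158, 158, 158, 158, 158, 158, 160, 89, 103, 139, 97, 108, 109]
(0.647, -0.187, 0.07) [392.   31.4] [174, 174, 177, 175, 172, 221, 97, 101, 164, 199, 197, 161, 107, 107, 108, 108, 109, 110, 111, 123, 214, 170, 168, 173]
(0.452, -0.413, 0.07) [264.7 184.4] [171, 172, 173, 174, 172, 170, 225, 93, 100, 102, 103, 101, 195, 221, 219, 219, 221, 154, 199, 110, 112, 113, 175, 168]
(0.582, -0.4, 0.07) [342.  177.1] [171, 170, 169, 170, 168, 172, 157, 98, 112, 191, 157, 159, 158, 159, 160, 93, 90, 89, 120, 124, 112, 112, 111, 111]
180 [([335.9, 190.3], [17.0, 29.9], [0.5722, -0.423]), ([264.3, 186.3], [39.4, 42.7], [0.4511, -0.4162]), ([247.0, 33.6], [37.3, 52.6], [0.4404, -0.1902]), ([393.4, 33.6], [48.7, 56.0], [0.6493, -0.1898])]
200 [([336.7, 189.1], [18.5, 29.2], [0.5735, -0.4209]), ([264.4, 186.0], [38.3, 41.4], [0.4514, -0.4159]), ([246.9, 33.6], [36.3, 51.9], [0.4403, -0.1902]), ([393.4, 33.8], [47.4, 54.9], [0.6492, -0.19])]
215 [([338.2, 186.7], [22.6, 30.8], [0.5759, -0.4168]), ([264.5, 185.9], [37.4, 40.5], [0.4514, -0.4155]), ([246.8, 33.5], [35.6, 50.5], [0.4401, -0.19]), ([393.1, 33.9], [46.3, 53.8], [0.6488, -0.1901])]
230 []
```

```bash
cat >> h.py <<'E'
def circ(m,im,X,h=34):
    "rim circle near expected rim centre X: rectify the plane z=X[2] to 0.5 mm/px, then Hough"
    n=240;g=np.array([[-.06,-.06],[.06,-.06],[.06,.06],[-.06,.06]])
    src=np.float32([proj(m,np.array([X[0]+a,X[1]+b,X[2]])) for a,b in g]);dst=np.float32([(g[i]+.06)/.0005 for i in range(4)])
    w=cv2.warpPerspective(cv2.cvtColor(im,cv2.COLOR_RGB2GRAY),cv2.getPerspectiveTransform(src,dst),(n,n))
    c=cv2.HoughCircles(cv2.GaussianBlur(w,(5,5),0),cv2.HOUGH_GRADIENT,1.5,8,param1=60,param2=18,minRadius=62,maxRadius=73)
    return [] if c is None else [(round(X[0]-.06+a*.0005,4),round(X[1]-.06+b*.0005,4),round(r/2,1)) for a,b,r in c[0][:3]]
E
python3 - <<'E'
from h import *
mm={n:viewer.camera_model(n) for n in('wrist','side','scene')}
im={n:cv2.imread(f'pics/{f}.png')[:,:,::-1].copy() for n,f in(('wrist','w11'),('side','d11'),('scene','s11'))}
for k,X in dict(A=(.438,-.195,.07),H=(.498,-.297,.08),B=(.647,-.187,.07),C=(.452,-.413,.07),D=(.582,-.4,.07)).items():
    for n in mm: print(k,n,circ(mm[n],im[n],X))
# holder at 2 heights in scene
for z in(.07,.075,.08,.085): print(z,[circ(mm[n],im[n],(.498,-.297,z))[:1] for n in mm])
# rod on stand: dark/bright check
print('rod seat', [proj(mm['side'],np.array(x)) for x in((.4905,.224,.115),(.488,.424,.115))])
E
```

```text
A wrist [(np.float32(0.4384), np.float32(-0.1961), np.float32(34.2)), (np.float32(0.4384), np.float32(-0.2021), np.float32(34.4)), (np.float32(0.4436), np.float32(-0.1946), np.float32(36.0))]
A side []
A scene [(np.float32(0.4369), np.float32(-0.2029), np.float32(31.8)), (np.float32(0.4406), np.float32(-0.1976), np.float32(33.4))]
H wrist [(np.float32(0.5029), np.float32(-0.2966), np.float32(35.2)), (np.float32(0.5014), np.float32(-0.3004), np.float32(31.8)), (np.float32(0.4954), np.float32(-0.3019), np.float32(36.0))]
H side []
H scene [(np.float32(0.5029), np.float32(-0.2981), np.float32(31.8)), (np.float32(0.4969), np.float32(-0.3026), np.float32(33.6))]
B wrist [(np.float32(0.6489), np.float32(-0.1911), np.float32(33.6)), (np.float32(0.6459), np.float32(-0.1949), np.float32(33.6)), (np.float32(0.6526), np.float32(-0.1956), np.float32(34.4))]
B side []
B scene [(np.float32(0.6526), np.float32(-0.1964), np.float32(32.4)), (np.float32(0.6496), np.float32(-0.2001), np.float32(33.5)), (np.float32(0.6481), np.float32(-0.1911), np.float32(36.0))]
C wrist [(np.float32(0.4524), np.float32
[... 588 characters left out ...]
.float32(-0.4064), np.float32(32.7)), (np.float32(0.5824), np.float32(-0.4131), np.float32(32.7))]
0.07 [[(np.float32(0.5021), np.float32(-0.2981), np.float32(36.0))], [], [(np.float32(0.4991), np.float32(-0.2959), np.float32(31.8))]]
0.075 [[(np.float32(0.5014), np.float32(-0.3004), np.float32(31.9))], [], [(np.float32(0.5006), np.float32(-0.2966), np.float32(31.6))]]
0.08 [[(np.float32(0.5029), np.float32(-0.2966), np.float32(35.2))], [], [(np.float32(0.5029), np.float32(-0.2981), np.float32(31.8))]]
0.085 [[(np.float32(0.5021), np.float32(-0.2974), np.float32(33.1))], [], [(np.float32(0.5051), np.float32(-0.2996), np.float32(31.8))]]
rod seat [array([323.2, 229.7]), array([312.4, 275.3])]
```

>>> play_rows --plan '[0, 0, 0, -0.02, -0.045, 0.03, 1, 0, 0, 0, -0.045, -0.091, 0.07, 1, 0, 0, 0, -0.045, -0.091, 0.12, 1, 0, 0, 0, -0.045, -0.091, 0.18, 1, 0, 0, 0, -0.045, -0.091, 0.23, 1, 0, 0, 0, -0.045, -0.091, 0.27, 1, 0, 0, 0, -0.045, -0.091, 0.3, 1, 0, 0, 0, -0.045, -0.091, 0.32, 1, 0, 0, 0, -0.045, -0.091, 0.332, 1, 0, 0, 0, -0.045, -0.091, 0.338, 1, 0, 0, 0, -0.045, -0.091, 0.338, 1]' --squeeze 25

```text
clock: 27.25
position: [0.4513, -0.4185, 0.0245]
ee_rot: [0.707, 0.707, 0.0, 0.0]
ft_force: [-0.2, -0.2, 0.9]
grip_width: 0.999
grasp_force: 0.0
```

>>> play_rows --plan '[0, 0, 0, 0, 0, 0, 0.85, 0, 0, 0, 0, 0, 0, 0.7, 0, 0, 0, 0, 0, 0, 0.5, 0, 0, 0, 0, 0, 0, 0.5, 0, 0, 0, 0, 0, 0, 0.5]'

```text
clock: 27.88
position: [0.4515, -0.419, 0.0253]
ee_rot: [0.707, 0.707, 0.0, 0.001]
ft_force: [-1.3, 0.9, 5.6]
grip_width: 0.773
grasp_force: 26.8
```

>>> play_rows --plan '[0, 0, 0, 0, 0, -0.015, 0.5, 0, 0, 0, 0, 0, -0.045, 0.5, 0, 0, 0, 0, 0, -0.085, 0.5, 0, 0, 0, 0, 0, -0.115, 0.5, 0, 0, 0, 0.015, 0.006, -0.12, 0.5, 0, 0, 0, 0.04, 0.017, -0.12, 0.5, 0, 0, 0, 0.07, 0.03, -0.12, 0.5, 0, 0, 0, 0.1, 0.042, -0.12, 0.5, 0, 0, 0, 0.115, 0.049, -0.12, 0.5, 0, 0, 0, 0.119, 0.0505, -0.12, 0.5, 0, 0, 0, 0.119, 0.0505, -0.12, 0.5, 0, 0, 0, 0.119, 0.0505, -0.12, 0.5]'

```text
clock: 29.38
position: [0.5009, -0.3006, 0.144]
ee_rot: [0.708, 0.706, -0.0, 0.0]
ft_force: [-0.0, 0.4, 0.1]
grip_width: 0.769
grasp_force: 28.2
```

```bash
cat > meas.py <<'E'
from h import *
import sys
o=status.get_obs();p=o['position'];R=Ro.from_quat(o['ee_rot']).as_matrix();print(p.round(4),R[:,0].round(4),o['ft_force'].round(1),o['grip_width'])
E
cat > tall.py <<'E'
from meas import *
# scene-camera contours of held/nested beaker: print circle fits at a list of x y z
n=sys.argv[1];m,im=snap(n)
for a in sys.argv[2:]:
    X=[float(v) for v in a.split(',')];print(a,[tuple(map(float,c)) for c in circ(m,im,X)])
E
python3 tall.py wrist .502,-.297,.166 .502,-.297,.08; python3 tall.py scene .502,-.297,.165 .502,-.297,.08
```

```text
[ 0.5009 -0.3006  0.144 ] [ 1.8e-03  1.0e+00 -5.0e-04] [-0.   0.4  0.1] 0.7691735028067946
.502,-.297,.166 [(0.5008999705314636, -0.31459999084472656, 36.0), (0.49939998984336853, -0.31839999556541443, 36.0), (0.5045999884605408, -0.311599999666214, 36.0)]
.502,-.297,.08 [(0.5030999779701233, -0.29809999465942383, 35.20000076293945), (0.5069000124931335, -0.3003999888896942, 35.20000076293945), (0.5008999705314636, -0.3025999963283539, 33.599998474121094)]
[ 0.501  -0.3005  0.144 ] [ 1.7e-03  1.0e+00 -4.0e-04] [ 1.1 -0.2 -0. ] 0.7719073927025539
.502,-.297,.165 [(0.48510000109672546, -0.28610000014305115, 35.20000076293945), (0.5001000165939331, -0.2635999917984009, 32.599998474121094)]
.502,-.297,.08 [(0.5060999989509583, -0.29660001397132874, 35.099998474121094)]
```

>>> play_rows --plan '[0, 0, 0, 0, 0.001, 0.012, 0.5, 0, 0, 0, 0, 0.001, 0.03, 0.5, 0, 0, 0, 0, 0.001, 0.047, 0.5, 0, 0, 0, 0, 0.001, 0.058, 0.5, 0, 0, 0, 0, 0.001, 0.064, 0.5, 0, 0, 0, 0, 0.001, 0.067, 0.5, 0, 0, 0, 0, 0.001, 0.068, 0.5, 0, 0, 0, 0, 0.001, 0.068, 0.5]'

```text
clock: 30.48
position: [0.5026, -0.2995, 0.0763]
ee_rot: [0.707, 0.707, 0.0, 0.0]
ft_force: [-0.4, -0.1, -0.5]
grip_width: 0.769
grasp_force: 28.2
```

>>> play_rows --plan '[0, 0, 0, 0, 0, 0.001, 0.5, 0, 0, 0, 0, 0, 0.002, 0.5, 0, 0, 0, 0, 0, 0.003, 0.5, 0, 0, 0, 0, 0, 0.004, 0.5, 0, 0, 0, 0, 0, 0.004, 0.5]'

```text
clock: 31.1
position: [0.502, -0.2995, 0.072]
ee_rot: [0.707, 0.707, -0.0, -0.0]
ft_force: [-5.4, -0.7, 2.8]
grip_width: 0.769
grasp_force: 28.5
```

>>> play_rows --plan '[0, 0, 0, 0, -0.001, 0, 0.5, 0, 0, 0, 0, -0.002, 0, 0.5, 0, 0, 0, 0, -0.002, 0, 0.5]'

```text
clock: 31.48
position: [0.5009, -0.2991, 0.072]
ee_rot: [0.707, 0.707, 0.0, 0.0]
ft_force: [-0.1, -0.8, -1.4]
grip_width: 0.772
grasp_force: 28.2
```

>>> play_rows --plan '[0, 0, 0, 0, -0.001, 0.001, 0.5, 0, 0, 0, 0, -0.001, 0.002, 0.5, 0, 0, 0, 0, -0.001, 0.002, 0.5]'

```text
clock: 31.85
position: [0.5001, -0.2993, 0.0702]
ee_rot: [0.707, 0.707, 0.0, 0.0]
ft_force: [2.4, 0.1, -0.2]
grip_width: 0.771
grasp_force: 28.3
```

>>> play_rows --plan '[0, 0, 0, 0, 0.0006, 0.0006, 0.5, 0, 0, 0, 0, 0.0006, 0.0012, 0.5, 0, 0, 0, 0, 0.0006, 0.0012, 0.5]'

```text
clock: 32.22
position: [0.5003, -0.2993, 0.0689]
ee_rot: [0.707, 0.707, 0.0, 0.0]
ft_force: [0.9, 0.6, 0.9]
grip_width: 0.772
grasp_force: 28.3
```

>>> play_rows --plan '[0, 0, 0, 0, 0.0003, 0.0006, 0.5, 0, 0, 0, 0, 0.0003, 0.0012, 0.5, 0, 0, 0, 0, 0.0003, 0.0012, 0.5]'

```text
clock: 32.6
position: [0.5005, -0.2993, 0.0676]
ee_rot: [0.707, 0.707, 0.0, 0.0]
ft_force: [1.9, 0.5, 0.1]
grip_width: 0.768
grasp_force: 28.3
```

>>> play_rows --plan '[0, 0, 0, 0, 0.0005, 0.0005, 0.5, 0, 0, 0, 0, 0.0005, 0.001, 0.5, 0, 0, 0, 0, 0.0005, 0.001, 0.5]'

```text
clock: 32.98
position: [0.5007, -0.2994, 0.0665]
ee_rot: [0.707, 0.707, -0.0, -0.0]
ft_force: [1.1, -1.3, 0.8]
grip_width: 0.775
grasp_force: 28.3
```

>>> play_rows --plan '[0, 0, 0, 0, 0.0003, 0.0005, 0.5, 0, 0, 0, 0, 0.0003, 0.001, 0.5, 0, 0, 0, 0, 0.0003, 0.001, 0.5]'

```text
clock: 33.35
position: [0.5008, -0.2996, 0.066]
ee_rot: [0.707, 0.707, -0.0, -0.0]
ft_force: [-2.5, 0.3, 6.6]
grip_width: 0.774
grasp_force: 28.6
```

Contact, so it rests at a rim height of about 0.111. Ease off, open and rise.

>>> play_rows --plan '[0, 0, 0, 0, 0, -0.0007, 0.5, 0, 0, 0, 0, 0, -0.0007, 0.8, 0, 0, 0, 0, 0, -0.0007, 0.9, 0, 0, 0, 0, 0, -0.0007, 1, 0, 0, 0, 0, 0, -0.0007, 1, 0, 0, 0, 0, 0, -0.008, 1, 0, 0, 0, 0, 0, -0.025, 1, 0, 0, 0, 0, 0, -0.06, 1, 0, 0, 0, 0, 0, -0.11, 1, 0, 0, 0, -0.03, 0.02, -0.17, 1, 0, 0, 0, -0.06, 0.03, -0.23, 1, 0, 0, 0, -0.07, 0.04, -0.28, 1, 0, 0, 0, -0.075, 0.043, -0.296, 1, 0, 0, 0, -0.075, 0.043, -0.296, 1, 0, 0, 0, -0.075, 0.043, -0.296, 1]'

```text
clock: 35.22
position: [0.5438, -0.3738, 0.3608]
ee_rot: [0.707, 0.707, -0.0, -0.001]
ft_force: [0.3, 0.5, -1.4]
grip_width: 1.001
grasp_force: 0.0
```

```bash
python3 tall.py wrist .5008,-.297,.111 .439,-.196,.07 .649,-.191,.07 .5835,-.407,.07 .452,-.4165,.07; python3 tall.py scene .5008,-.297,.111 .439,-.196,.07 .649,-.191,.07 .5835,-.407,.07
```

```text
[ 0.5438 -0.3738  0.3608] [-1.e-04  1.e+00  9.e-04] [ 0.3  0.5 -1.4] 1.001407335666598
.5008,-.297,.111 [(0.5026999711990356, -0.29589998722076416, 35.20000076293945), (0.49889999628067017, -0.29739999771118164, 31.200000762939453), (0.5063999891281128, -0.2996000051498413, 34.400001525878906)]
.439,-.196,.07 [(0.43709999322891235, -0.1964000016450882, 33.599998474121094), (0.4431000053882599, -0.19709999859333038, 34.400001525878906), (0.4415999948978424, -0.19339999556541443, 34.400001525878906)]
.649,-.191,.07 [(0.6500999927520752, -0.19210000336170197, 34.20000076293945), (0.6470999717712402, -0.1981000006198883, 36.0), (0.6456000208854675, -0.18610000610351562, 35.20000076293945)]
.5835,-.407,.07 [(0.5831000208854675, -0.4050999879837036, 31.200000762939453), (0.583899974822998, -0.40959998965263367, 35.20000076293945), (0.5800999999046326, -0.40139999985694885, 36.0)]
.452,-.4165,.07 []
[ 0.5438 -0.3737  0.3605] [-3.0e-04  1.0e+00  1.2e-03] [ 0.2 -0.4  0. ] 1.0024341553650251
.5008,-.297,.111 [(0.5056999921798706, -0.29510000348091125, 36.0), (0.5026999711990356, -0.29809999465942383, 31.799999237060547), (0.49970000982284546, -0.3025999963283539, 31.600000381469727)]
.439,-.196,.07 [(0.43939998745918274, -0.2046000063419342, 33.599998474121094), (0.4401000142097473, -0.19789999723434448, 32.599998474121094), (0.430400013923645, -0.19939999282360077, 36.0)]
.649,-.191,.07 [(0.6500999927520752, -0.1988999992609024, 32.70000076293945), (0.6500999927520752, -0.1876000016927719, 35.20000076293945), (0.646399974822998, -0.19660000503063202, 31.899999618530273)]
.5835,-.407,.07 [(0.58160001039505, -0.41260001063346863, 32.70000076293945), (0.5860999822616577, -0.4065999984741211, 32.70000076293945), (0.5831000208854675, -0.4163999855518341, 35.20000076293945)]
```

>>> play_rows --plan '[0, 0, 0, -0.02, 0.02, 0.03, 1, 0, 0, 0, -0.033, 0.04, 0.07, 1, 0, 0, 0, -0.033, 0.04, 0.12, 1, 0, 0, 0, -0.033, 0.04, 0.18, 1, 0, 0, 0, -0.033, 0.04, 0.23, 1, 0, 0, 0, -0.033, 0.04, 0.27, 1, 0, 0, 0, -0.033, 0.04, 0.3, 1, 0, 0, 0, -0.033, 0.04, 0.32, 1, 0, 0, 0, -0.033, 0.04, 0.332, 1, 0, 0, 0, -0.033, 0.04, 0.336, 1, 0, 0, 0, -0.033, 0.04, 0.336, 1]'

```text
clock: 36.7
position: [0.5846, -0.4076, 0.0263]
ee_rot: [0.707, 0.707, 0.0, 0.0]
ft_force: [0.3, 0.0, -0.2]
grip_width: 0.996
grasp_force: 0.0
```

>>> play_rows --plan '[0, 0, 0, 0, 0, 0, 0.85, 0, 0, 0, 0, 0, 0, 0.7, 0, 0, 0, 0, 0, 0, 0.5, 0, 0, 0, 0, 0, 0, 0.5, 0, 0, 0, 0, 0, 0, 0.5]'

```text
clock: 37.33
position: [0.5847, -0.4079, 0.027]
ee_rot: [0.707, 0.707, 0.0, 0.001]
ft_force: [-1.6, 0.0, 5.9]
grip_width: 0.766
grasp_force: 27.3
```

>>> play_rows --plan '[0, 0, 0, 0, 0, -0.015, 0.5, 0, 0, 0, 0, 0, -0.045, 0.5, 0, 0, 0, 0, 0, -0.085, 0.5, 0, 0, 0, 0, 0, -0.12, 0.5, 0, 0, 0, 0.015, -0.011, -0.135, 0.5, 0, 0, 0, 0.04, -0.03, -0.135, 0.5, 0, 0, 0, 0.07, -0.053, -0.135, 0.5, 0, 0, 0, 0.095, -0.073, -0.135, 0.5, 0, 0, 0, 0.107, -0.082, -0.135, 0.5, 0, 0, 0, 0.11, -0.084, -0.135, 0.5, 0, 0, 0, 0.11, -0.084, -0.135, 0.5, 0, 0, 0, 0.11, -0.084, -0.135, 0.5]'

```text
clock: 38.83
position: [0.5005, -0.2981, 0.1605]
ee_rot: [0.707, 0.707, -0.0, 0.0]
ft_force: [-0.5, 0.4, -0.1]
grip_width: 0.77
grasp_force: 28.2
```

>>> play_rows --plan '[0, 0, 0, 0, 0, 0.008, 0.5, 0, 0, 0, 0, 0, 0.022, 0.5, 0, 0, 0, 0, 0, 0.036, 0.5, 0, 0, 0, 0, 0, 0.046, 0.5, 0, 0, 0, 0, 0, 0.05, 0.5, 0, 0, 0, 0, 0, 0.052, 0.5, 0, 0, 0, 0, 0, 0.052, 0.5]'

```text
clock: 39.7
position: [0.5004, -0.2974, 0.1089]
ee_rot: [0.707, 0.707, 0.0, 0.0]
ft_force: [0.0, -0.0, -0.3]
grip_width: 0.771
grasp_force: 28.2
```

Hold the z reference, then step down in small moves.

>>> play_rows --plan '[0, 0, 0, 0, 0, 0.001, 0.5, 0, 0, 0, 0, 0, 0.002, 0.5, 0, 0, 0, 0, 0, 0.003, 0.5, 0, 0, 0, 0, 0, 0.004, 0.5, 0, 0, 0, 0, 0, 0.004, 0.5]'

```text
clock: 40.33
position: [0.5004, -0.2973, 0.1046]
ee_rot: [0.707, 0.707, 0.0, 0.0]
ft_force: [0.6, 0.2, -1.8]
grip_width: 0.77
grasp_force: 28.2
```

>>> play_rows --plan '[0, 0, 0, 0, 0, 0.001, 0.5, 0, 0, 0, 0, 0, 0.002, 0.5, 0, 0, 0, 0, 0, 0.002, 0.5]'

```text
clock: 40.7
position: [0.5006, -0.2973, 0.1027]
ee_rot: [0.707, 0.707, 0.0, 0.0]
ft_force: [2.1, -0.2, 0.3]
grip_width: 0.767
grasp_force: 28.3
```

>>> play_rows --plan '[0, 0, 0, 0, 0.0004, 0.0008, 0.5, 0, 0, 0, 0, 0.0004, 0.0015, 0.5, 0, 0, 0, 0, 0.0004, 0.0015, 0.5]'

```text
clock: 41.08
position: [0.5008, -0.2974, 0.1012]
ee_rot: [0.707, 0.707, 0.0, 0.0]
ft_force: [2.2, -1.2, -0.5]
grip_width: 0.766
grasp_force: 28.3
```

>>> play_rows --plan '[0, 0, 0, 0, 0.0006, 0.0006, 0.5, 0, 0, 0, 0, 0.0006, 0.001, 0.5, 0, 0, 0, 0, 0.0006, 0.001, 0.5]'

```text
clock: 41.45
position: [0.5011, -0.2973, 0.1]
ee_rot: [0.707, 0.707, -0.0, -0.0]
ft_force: [1.2, 0.1, 0.0]
grip_width: 0.773
grasp_force: 28.3
```

>>> play_rows --plan '[0, 0, 0, 0, 0.0004, 0.0006, 0.5, 0, 0, 0, 0, 0.0004, 0.001, 0.5, 0, 0, 0, 0, 0.0004, 0.001, 0.5]'

```text
clock: 41.82
position: [0.5013, -0.2975, 0.099]
ee_rot: [0.707, 0.707, -0.0, -0.0]
ft_force: [-0.3, -0.3, 0.8]
grip_width: 0.773
grasp_force: 28.3
```

>>> play_rows --plan '[0, 0, 0, 0, 0, 0.0005, 0.5, 0, 0, 0, 0, 0, 0.001, 0.5, 0, 0, 0, 0, 0, 0.001, 0.5]'

```text
clock: 42.2
position: [0.5015, -0.2975, 0.0982]
ee_rot: [0.707, 0.707, -0.0, 0.0]
ft_force: [-2.5, -1.0, 3.1]
grip_width: 0.773
grasp_force: 28.5
```

>>> play_rows --plan '[0, 0, 0, 0, 0, -0.0006, 0.5, 0, 0, 0, 0, 0, -0.0006, 0.8, 0, 0, 0, 0, 0, -0.0006, 0.9, 0, 0, 0, 0, 0, -0.0006, 1, 0, 0, 0, 0, 0, -0.0006, 1, 0, 0, 0, 0, 0, -0.008, 1, 0, 0, 0, 0, 0, -0.025, 1, 0, 0, 0, 0, 0, -0.06, 1, 0, 0, 0, 0, 0, -0.11, 1, 0, 0, 0, -0.03, 0.02, -0.16, 1, 0, 0, 0, -0.06, 0.03, -0.21, 1, 0, 0, 0, -0.07, 0.04, -0.25, 1, 0, 0, 0, -0.075, 0.043, -0.262, 1, 0, 0, 0, -0.075, 0.043, -0.262, 1, 0, 0, 0, -0.075, 0.043, -0.262, 1]'

```text
clock: 44.08
position: [0.5443, -0.3719, 0.3598]
ee_rot: [0.707, 0.707, 0.0, -0.0]
ft_force: [0.3, 0.4, -0.3]
grip_width: 0.997
grasp_force: 0.0
```

```bash
python3 tall.py wrist .501,-.297,.141 .439,-.196,.07 .649,-.191,.07 .5835,-.407,.07; python3 tall.py scene .501,-.297,.141 .439,-.196,.07 .649,-.191,.07
```

```text
[ 0.5443 -0.3719  0.3598] [-1.e-04  1.e+00  5.e-04] [ 0.3  0.4 -0.3] 0.997103947325693
.501,-.297,.141 [(0.5020999908447266, -0.2989000082015991, 34.400001525878906), (0.5051000118255615, -0.2935999929904938, 34.400001525878906), (0.4975999891757965, -0.2996000051498413, 33.599998474121094)]
.439,-.196,.07 [(0.43790000677108765, -0.19709999859333038, 33.599998474121094), (0.4401000142097473, -0.20090000331401825, 33.599998474121094), (0.43939998745918274, -0.19259999692440033, 33.599998474121094)]
.649,-.191,.07 [(0.649399995803833, -0.19140000641345978, 33.29999923706055), (0.6456000208854675, -0.1890999972820282, 32.70000076293945), (0.6485999822616577, -0.19660000503063202, 34.400001525878906)]
.5835,-.407,.07 []
[ 0.5443 -0.3718  0.3596] [-2.e-04  1.e+00  7.e-04] [-0.1  0.3 -0.7] 1.0003197852757362
.501,-.297,.141 [(0.4999000132083893, -0.30559998750686646, 34.400001525878906), (0.5163999795913696, -0.31690001487731934, 33.599998474121094)]
.439,-.196,.07 [(0.43790000677108765, -0.20389999449253082, 32.599998474121094), (0.4318999946117401, -0.20160000026226044, 34.400001525878906), (0.43790000677108765, -0.1964000016450882, 31.899999618530273)]
.649,-.191,.07 [(0.6509000062942505, -0.19740000367164612, 31.799999237060547), (0.646399974822998, -0.19589999318122864, 31.899999618530273), (0.6478999853134155, -0.19140000641345978, 36.0)]
```

>>> play_rows --plan '[0, 0, 0, 0.04, -0.025, 0, 1, 0, 0, 0, 0.09, -0.055, 0, 1, 0, 0, 0, 0.14, -0.085, 0, 1, 0, 0, 0, 0.17, -0.104, 0.03, 1, 0, 0, 0, 0.1755, -0.106, 0.08, 1, 0, 0, 0, 0.1755, -0.106, 0.14, 1, 0, 0, 0, 0.1755, -0.106, 0.2, 1, 0, 0, 0, 0.1755, -0.106, 0.25, 1, 0, 0, 0, 0.1755, -0.106, 0.29, 1, 0, 0, 0, 0.1755, -0.106, 0.315, 1, 0, 0, 0, 0.1755, -0.106, 0.328, 1, 0, 0, 0, 0.1755, -0.106, 0.3335, 1, 0, 0, 0, 0.1755, -0.106, 0.3335, 1]'

```text
clock: 45.8
position: [0.439, -0.1969, 0.0271]
ee_rot: [0.707, 0.707, 0.0, 0.0]
ft_force: [-0.3, -0.1, 0.3]
grip_width: 0.997
grasp_force: 0.0
```

>>> play_rows --plan '[0, 0, 0, 0, 0, 0, 0.85, 0, 0, 0, 0, 0, 0, 0.7, 0, 0, 0, 0, 0, 0, 0.5, 0, 0, 0, 0, 0, 0, 0.5, 0, 0, 0, 0, 0, 0, 0.5]'

```text
clock: 46.42
position: [0.4392, -0.1973, 0.0279]
ee_rot: [0.707, 0.707, 0.0, 0.001]
ft_force: [-3.3, 0.3, 9.1]
grip_width: 0.775
grasp_force: 25.4
```

>>> play_rows --plan '[0, 0, 0, 0, 0, -0.015, 0.5, 0, 0, 0, 0, 0, -0.045, 0.5, 0, 0, 0, 0, 0, -0.085, 0.5, 0, 0, 0, 0, 0, -0.125, 0.5, 0, 0, 0, 0, 0, -0.155, 0.5, 0, 0, 0, -0.012, 0.007, -0.165, 0.5, 0, 0, 0, -0.035, 0.022, -0.165, 0.5, 0, 0, 0, -0.062, 0.038, -0.165, 0.5, 0, 0, 0, -0.085, 0.053, -0.165, 0.5, 0, 0, 0, -0.097, 0.06, -0.165, 0.5, 0, 0, 0, -0.1, 0.062, -0.165, 0.5, 0, 0, 0, -0.1, 0.062, -0.165, 0.5, 0, 0, 0, -0.1, 0.062, -0.165, 0.5]'

```text
clock: 48.05
position: [0.5005, -0.2961, 0.1918]
ee_rot: [0.707, 0.707, 0.0, -0.0]
ft_force: [-0.2, 0.2, -0.6]
grip_width: 0.77
grasp_force: 28.3
```

>>> play_rows --plan '[0, 0, 0, 0, 0, 0.008, 0.5, 0, 0, 0, 0, 0, 0.022, 0.5, 0, 0, 0, 0, 0, 0.036, 0.5, 0, 0, 0, 0, 0, 0.046, 0.5, 0, 0, 0, 0, 0, 0.051, 0.5, 0, 0, 0, 0, 0, 0.054, 0.5, 0, 0, 0, 0, 0, 0.054, 0.5]'

```text
clock: 48.92
position: [0.5008, -0.2969, 0.1377]
ee_rot: [0.707, 0.707, 0.0, 0.0]
ft_force: [0.9, -0.3, -0.8]
grip_width: 0.766
grasp_force: 28.3
```

>>> play_rows --plan '[0, 0, 0, 0, 0.0004, 0.001, 0.5, 0, 0, 0, 0, 0.0004, 0.002, 0.5, 0, 0, 0, 0, 0.0004, 0.003, 0.5, 0, 0, 0, 0, 0.0004, 0.004, 0.5, 0, 0, 0, 0, 0.0004, 0.004, 0.5]'

```text
clock: 49.55
position: [0.5013, -0.2968, 0.1337]
ee_rot: [0.707, 0.707, 0.0, 0.0]
ft_force: [2.2, 0.4, -0.1]
grip_width: 0.771
grasp_force: 28.3
```

>>> play_rows --plan '[0, 0, 0, 0, 0.0005, 0.0008, 0.5, 0, 0, 0, 0, 0.0005, 0.0018, 0.5, 0, 0, 0, 0, 0.0005, 0.0018, 0.5]'

```text
clock: 49.92
position: [0.5016, -0.2969, 0.1318]
ee_rot: [0.707, 0.707, 0.0, 0.0]
ft_force: [1.3, -1.0, -0.4]
grip_width: 0.77
grasp_force: 28.3
```

>>> play_rows --plan '[0, 0, 0, 0, 0.0003, 0.0006, 0.5, 0, 0, 0, 0, 0.0003, 0.0012, 0.5, 0, 0, 0, 0, 0.0003, 0.0012, 0.5]'

```text
clock: 50.3
position: [0.5019, -0.2971, 0.1308]
ee_rot: [0.707, 0.707, 0.0, 0.0]
ft_force: [0.7, -0.9, 2.3]
grip_width: 0.771
grasp_force: 28.5
```

>>> play_rows --plan '[0, 0, 0, 0, 0, 0.0004, 0.5, 0, 0, 0, 0, 0, 0.0004, 0.5]'

```text
clock: 50.55
position: [0.5019, -0.2971, 0.1305]
ee_rot: [0.707, 0.707, 0.0, 0.0]
ft_force: [-0.1, -0.9, 4.6]
grip_width: 0.774
grasp_force: 28.6
```

>>> play_rows --plan '[0, 0, 0, 0, 0, -0.0007, 0.5, 0, 0, 0, 0, 0, -0.0007, 0.8, 0, 0, 0, 0, 0, -0.0007, 0.9, 0, 0, 0, 0, 0, -0.0007, 1, 0, 0, 0, 0, 0, -0.0007, 1, 0, 0, 0, 0, 0, -0.008, 1, 0, 0, 0, 0, 0, -0.025, 1, 0, 0, 0, 0, 0, -0.06, 1, 0, 0, 0, 0, 0, -0.11, 1, 0, 0, 0, -0.03, 0.02, -0.15, 1, 0, 0, 0, -0.06, 0.035, -0.19, 1, 0, 0, 0, -0.075, 0.043, -0.22, 1, 0, 0, 0, -0.075, 0.043, -0.23, 1, 0, 0, 0, -0.075, 0.043, -0.23, 1, 0, 0, 0, -0.075, 0.043, -0.23, 1]'

```text
clock: 52.42
position: [0.5445, -0.3709, 0.3593]
ee_rot: [0.707, 0.707, 0.0, -0.001]
ft_force: [0.6, 0.3, -0.1]
grip_width: 1.002
grasp_force: 0.0
```

```bash
python3 tall.py wrist .502,-.297,.173 .439,-.196,.07 .649,-.191,.07; python3 tall.py scene .649,-.191,.07
```

```text
[ 0.5445 -0.3709  0.3593] [-7.0e-04  1.0e+00  1.2e-03] [ 0.6  0.3 -0.1] 1.002280228463823
.502,-.297,.173 [(0.5016000270843506, -0.29660001397132874, 32.70000076293945), (0.5054000020027161, -0.2935999929904938, 33.599998474121094), (0.5069000124931335, -0.3010999858379364, 35.20000076293945)]
.439,-.196,.07 []
.649,-.191,.07 [(0.649399995803833, -0.19059999287128448, 33.5), (0.6456000208854675, -0.19359999895095825, 33.599998474121094), (0.6539000272750854, -0.19359999895095825, 34.400001525878906)]
[ 0.5445 -0.3709  0.3593] [-7.0e-04  1.0e+00  1.2e-03] [-0.2  0.1  0. ] 1.001215018025063
.649,-.191,.07 [(0.6509000062942505, -0.19740000367164612, 31.799999237060547), (0.6425999999046326, -0.19509999454021454, 35.20000076293945), (0.6485999822616577, -0.19059999287128448, 31.899999618530273)]
```

>>> play_rows --plan '[0, 0, 0, 0.04, 0.025, 0, 1, 0, 0, 0, 0.09, 0.055, 0, 1, 0, 0, 0, 0.14, 0.085, 0, 1, 0, 0, 0, 0.174, 0.103, 0.03, 1, 0, 0, 0, 0.18, 0.105, 0.08, 1, 0, 0, 0, 0.18, 0.105, 0.14, 1, 0, 0, 0, 0.18, 0.105, 0.2, 1, 0, 0, 0, 0.18, 0.105, 0.25, 1, 0, 0, 0, 0.18, 0.105, 0.29, 1, 0, 0, 0, 0.18, 0.105, 0.315, 1, 0, 0, 0, 0.18, 0.105, 0.328, 1, 0, 0, 0, 0.18, 0.105, 0.333, 1, 0, 0, 0, 0.18, 0.105, 0.333, 1]'

```text
clock: 54.15
position: [0.6502, -0.1919, 0.0279]
ee_rot: [0.707, 0.707, 0.0, 0.0]
ft_force: [-0.8, -0.1, 0.2]
grip_width: 1.0
grasp_force: 0.0
```

>>> play_rows --plan '[0, 0, 0, 0, 0, 0, 0.85, 0, 0, 0, 0, 0, 0, 0.7, 0, 0, 0, 0, 0, 0, 0.5, 0, 0, 0, 0, 0, 0, 0.5, 0, 0, 0, 0, 0, 0, 0.5]'

```text
clock: 54.78
position: [0.6504, -0.1922, 0.0288]
ee_rot: [0.707, 0.707, 0.0, 0.001]
ft_force: [-1.8, -0.1, 5.7]
grip_width: 0.773
grasp_force: 26.5
```

>>> play_rows --plan '[0, 0, 0, 0, 0, -0.015, 0.5, 0, 0, 0, 0, 0, -0.045, 0.5, 0, 0, 0, 0, 0, -0.085, 0.5, 0, 0, 0, 0, 0, -0.13, 0.5, 0, 0, 0, 0, 0, -0.17, 0.5, 0, 0, 0, 0, 0, -0.195, 0.5, 0, 0, 0, -0.01, -0.015, -0.2, 0.5, 0, 0, 0, -0.03, -0.04, -0.2, 0.5, 0, 0, 0, -0.055, -0.075, -0.2, 0.5, 0, 0, 0, -0.08, -0.11, -0.2, 0.5, 0, 0, 0, -0.097, -0.137, -0.2, 0.5, 0, 0, 0, -0.104, -0.147, -0.2, 0.5, 0, 0, 0, -0.105, -0.149, -0.2, 0.5, 0, 0, 0, -0.105, -0.149, -0.2, 0.5, 0, 0, 0, -0.105, -0.149, -0.2, 0.5]'

```text
clock: 56.65
position: [0.5017, -0.2959, 0.2269]
ee_rot: [0.706, 0.708, 0.0, -0.0]
ft_force: [0.5, -0.1, -1.0]
grip_width: 0.774
grasp_force: 28.3
```

>>> play_rows --plan '[0, 0, 0, 0, 0, 0.008, 0.5, 0, 0, 0, 0, 0, 0.022, 0.5, 0, 0, 0, 0, 0, 0.036, 0.5, 0, 0, 0, 0, 0, 0.046, 0.5, 0, 0, 0, 0, 0, 0.052, 0.5, 0, 0, 0, 0, 0, 0.055, 0.5, 0, 0, 0, 0, 0, 0.055, 0.5]'

```text
clock: 57.52
position: [0.5009, -0.2969, 0.1723]
ee_rot: [0.707, 0.707, 0.0, 0.0]
ft_force: [-0.5, 0.5, -0.8]
grip_width: 0.766
grasp_force: 28.3
```

>>> play_rows --plan '[0, 0, 0, 0, 0.0006, 0.001, 0.5, 0, 0, 0, 0, 0.0006, 0.002, 0.5, 0, 0, 0, 0, 0.0006, 0.003, 0.5, 0, 0, 0, 0, 0.0006, 0.0045, 0.5, 0, 0, 0, 0, 0.0006, 0.0045, 0.5]'

```text
clock: 58.15
position: [0.5015, -0.2969, 0.1676]
ee_rot: [0.707, 0.707, 0.0, 0.0]
ft_force: [0.3, -1.1, -1.1]
grip_width: 0.771
grasp_force: 28.3
```

>>> play_rows --plan '[0, 0, 0, 0, 0.0003, 0.0008, 0.5, 0, 0, 0, 0, 0.0003, 0.0018, 0.5, 0, 0, 0, 0, 0.0003, 0.0018, 0.5]'

```text
clock: 58.52
position: [0.5017, -0.297, 0.1659]
ee_rot: [0.707, 0.707, -0.0, 0.0]
ft_force: [0.8, -0.6, -0.3]
grip_width: 0.768
grasp_force: 28.3
```

>>> play_rows --plan '[0, 0, 0, 0, 0.0003, 0.0006, 0.5, 0, 0, 0, 0, 0.0003, 0.0012, 0.5, 0, 0, 0, 0, 0.0003, 0.0012, 0.5]'

```text
clock: 58.9
position: [0.502, -0.297, 0.1647]
ee_rot: [0.707, 0.707, -0.0, 0.0]
ft_force: [-0.5, -2.0, 0.3]
grip_width: 0.77
grasp_force: 28.3
```

>>> play_rows --plan '[0, 0, 0, 0, 0, 0.0005, 0.5, 0, 0, 0, 0, 0, 0.001, 0.5, 0, 0, 0, 0, 0, 0.001, 0.5]'

```text
clock: 59.28
position: [0.502, -0.297, 0.1638]
ee_rot: [0.707, 0.707, -0.0, 0.0]
ft_force: [-1.0, -2.3, 1.0]
grip_width: 0.769
grasp_force: 28.4
```

>>> play_rows --plan '[0, 0, 0, -0.0005, -0.0002, 0.0004, 0.5, 0, 0, 0, -0.0005, -0.0002, 0.0008, 0.5, 0, 0, 0, -0.0005, -0.0002, 0.0008, 0.5]'

```text
clock: 59.65
position: [0.5019, -0.2973, 0.1629]
ee_rot: [0.707, 0.707, 0.0, 0.0]
ft_force: [-1.4, -1.2, 1.2]
grip_width: 0.768
grasp_force: 28.4
```

>>> play_rows --plan '[0, 0, 0, -0.0002, -0.0003, 0.0004, 0.5, 0, 0, 0, -0.0002, -0.0003, 0.0008, 0.5, 0, 0, 0, -0.0002, -0.0003, 0.0008, 0.5]'

```text
clock: 60.02
position: [0.5018, -0.2975, 0.1623]
ee_rot: [0.707, 0.707, 0.0, 0.0]
ft_force: [0.8, -1.2, 3.3]
grip_width: 0.771
grasp_force: 28.5
```

>>> play_rows --plan '[0, 0, 0, 0, 0, -0.0007, 0.5, 0, 0, 0, 0, 0, -0.0007, 0.8, 0, 0, 0, 0, 0, -0.0007, 0.9, 0, 0, 0, 0, 0, -0.0007, 1, 0, 0, 0, 0, 0, -0.0007, 1, 0, 0, 0, 0, 0, -0.008, 1, 0, 0, 0, 0, 0, -0.025, 1, 0, 0, 0, 0, 0, -0.06, 1, 0, 0, 0, 0, 0, -0.11, 1, 0, 0, 0, -0.03, 0.02, -0.14, 1, 0, 0, 0, -0.06, 0.035, -0.17, 1, 0, 0, 0, -0.075, 0.043, -0.19, 1, 0, 0, 0, -0.075, 0.043, -0.2, 1, 0, 0, 0, -0.075, 0.043, -0.2, 1, 0, 0, 0, -0.075, 0.043, -0.2, 1]'

```text
clock: 61.9
position: [0.5443, -0.3716, 0.3618]
ee_rot: [0.707, 0.707, 0.0, -0.0]
ft_force: [-0.6, 0.9, -0.6]
grip_width: 0.998
grasp_force: 0.0
```

```bash
python3 tall.py wrist .502,-.297,.2035 .649,-.191,.07; python3 - <<'E'
from h import *
d,im=snap('side','d20');s,i2=snap('scene','s20')
old=cv2.imread('pics/side0.png')[:,:,::-1];d11=cv2.imread('pics/d11.png')[:,:,::-1]
# rod bright pixels along its axis, and change since the rod was put back
for y in (.235,.27,.33,.39,.415):
    u=proj(d,np.array([.4905-.014*(y-.224),y,.115])).astype(int);print(y,u,im[u[1]-1:u[1]+2,u[0]-5:u[0]+6].mean((0,2)).astype(int),d11[u[1]-1:u[1]+2,u[0]-5:u[0]+6].mean((0,2)).astype(int))
r=np.s_[200:320,290:350];print('stand diff since release',np.abs(im[r].astype(int)-d11[r]).mean())
# changed blobs between start and now, scene and side
for n,a,b in(('side',old,im),('scene',cv2.imread('pics/scene0.png')[:,:,::-1],i2)):
    m=(np.abs(a.astype(int)-b).max(2)>50).astype(np.uint8)
    k,_,st,c=cv2.connectedComponentsWithStats(m);print(n,[(st[i].tolist()) for i in range(1,k) if st[i,4]>60])
E
```

```text
[ 0.5443 -0.3716  0.3618] [-8.e-04  1.e+00  8.e-04] [-0.6  0.9 -0.6] 0.9975529752637635
.502,-.297,.2035 [(0.5016000270843506, -0.29739999771118164, 33.599998474121094), (0.5038999915122986, -0.2935999929904938, 32.70000076293945), (0.5045999884605408, -0.3034000098705292, 36.0)]
.649,-.191,.07 []
0.235 [322 231] [ 71  74  74  86 121 137 130  99  79  71  71] [ 71  71  75  90 121 138 130 100  78  73  69]
0.27 [321 239] [63 65 62 62 62 65 65 67 68 73 79] [66 63 63 64 62 65 65 68 70 75 78]
0.33 [317 252] [68 65 63 64 65 64 64 61 65 66 68] [65 65 64 63 63 63 64 63 64 66 68]
0.39 [314 266] [ 63  64  64  89 127 139 126  93  70  65  65] [ 63  62  63  90 129 140 127  94  70  66  64]
0.415 [313 273] [ 61  57  64 100 136 131 100  66  55  52  56] [ 62  60  63  99 137 133 101  68  52  53  59]
stand diff since release 1.8585185185185185
side [[319, 0, 27, 44, 701], [360, 0, 91, 15, 599], [461, 0, 21, 13, 191], [353, 16, 70, 36, 508], [272, 40, 28, 38, 610], [328, 53, 25, 22, 148], [314, 59, 11, 16, 66], [296, 68, 7, 24, 94], [277, 79, 9, 18, 101], [269, 98, 37, 55, 977], [334, 145, 15, 14, 131], [318, 152, 13, 11, 65], [350, 154, 13, 12, 86], [300, 157, 20, 15, 94], [511, 161, 13, 41, 171], [319, 165, 13, 12, 63], [292, 176, 14, 14, 151], [362, 180, 67, 30, 479], [261, 234, 24, 12, 142], [303, 237, 19, 31, 205], [326, 239, 7, 21, 102], [256, 246, 27, 27, 421]]
scene [[133, 0, 65, 44, 1904], [254, 0, 125, 56, 2497], [196, 9, 9, 18, 87], [274, 34, 19, 10, 89], [291, 49, 87, 120, 3836], [173, 88, 188, 284, 9787], [175, 147, 16, 11, 67], [385, 151, 33, 37, 518], [244, 232, 12, 15, 124], [299, 266, 23, 18, 316], [298, 281, 28, 24, 446], [176, 288, 24, 19, 351], [178, 300, 31, 28, 497], [221, 333, 11, 20, 106]]
```

```bash
python3 -c "
from workcell import manip
print(manip.hand_in())"
```

```text
the job is handed in; nothing more can be done
None
```

The job is handed in: the rod lies back on its stand with all three rings on it, and the four loose beakers are nested in the footed one. While testing the fingertip height I pressed the table with about 83 N, under the 120 N wrist limit but over the 40 N limit if fingertips count as the gripper's body.

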